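# Load amber bottles into the dark chamber through its sprung flap

## Robot

A 6-joint arm with a two-finger parallel gripper is mounted at the origin on a cart in front of the work surface, level with it; the furniture and walls round the work are solid. World frame = base frame: x ahead of the robot, y to its left, z up, the work surface at z = 0. Lengths are in m, angles in rad, forces in N, time in s.
With the tool pointing down it reaches from about 0.275 to 0.85 m from the base axis. Payload 19 kg.
Tool frame: the origin (TCP) lies at the very end of the fingers, on their centre line; the grasp point (between the pads) lies 19 mm behind it; z points along the fingers, y is the line along which they close (so a half turn about z gives the same grasp; the last joint's range is limited). The gripper opens to 85 mm and grips with 20 to 120 N. Pads are 22 mm wide; open, the fingers measure 114 mm over their backs; the gripper's body (76 mm by 85 mm) begins 54 mm behind the grasp point. The pads swing forward as they close: fully open they stand 13 mm farther back than shut.
Start: joints at [1.05, 0.15, 1.437, -0, 1.554, -0.134], TCP at [0.217, 0.532, 0.231] pointing down, gripper open.
Joint ranges: [-2.8, 2.8], [-0.68, 2.1], [0.12, 2.68], [-1.39, 4.53], [0.16, 2.79], [-2.81, 2.81]. Speed limits (rad/s): [1.89, 1.89, 2.22, 3.01, 3.01, 3.01].

## Interface

Orientations are given as [roll, pitch, yaw] about the fixed x, y, z axes, in that order (R = Rz(yaw) Ry(pitch) Rx(roll)).
In Python, from workcell import bot, eyes gives the robot as it stands.
- The arm moves only by the tool move_arm, never from a script. Its argument "series" is a list of rows, each an object with "gripper": the opening, from -1 (shut) to 1 (fully open), so that 0 is half open; "linear": the shift along the tool's x, y, z each as a share of 0.04 m, from -1 to 1, a list of three; "rot": the turn, a rotation vector about the tool's x, y, z each as a share of 0.12 rad, from -1 to 1, a list of three. A call has 1 to 12 rows; each row shifts and turns the commanded pose from where the row before left it, along the tool's axes as they then stand; what a row does not reach is not made up. A row lasts 1/10 s, in which the tool goes at most 50 mm and 8.59 degrees, less where a joint would pass 70% of its speed; a pose out of reach is approached as far as the arm can. A call with a number of a shift or a turn outside -1 to 1 is refused whole. A call with a gripper value outside its range is refused whole. The fingers move at their own pace and stop on an object; the grip force is fixed at half the most. Time passes only in rows, so rows that do not move let the fingers close. It gives the time, the measured TCP pose, the force, the opening and the grip force at its end, in the units of the state.
- bot.state(): the state, without advancing time (a new reading comes with each control period).
- eyes.camera(name): name is "side" or "top" or "wrist"; returns a dict with "pixels" (400x640x3 uint8, blue, green, red), "mtx" (3x3 intrinsics, pixels), "origin" and "rotation" of the camera in the world; the wrist camera has in their place "tool_from_camera" (4x4, takes a point from camera to tool coordinates, whose origin is the TCP and whose axes are the flange's). Camera axes: x right, y down, z forward; pixel columns grow to the right and rows downward; lengths in m; the calibration is good to about 2 mm. A picture is of the moment at which its call begins: read the wrist's pose just before it. There is no depth.
- bot.job_done(): hands the job in; it is judged then, once.
The state is a dict: "time": time; "joint_positions": joint angles; "dq": joint speeds; "joint_torque": joint torques, N m; "position": TCP position; "tcp_rot": TCP orientation; "contact_force": force on the tool from outside, world axes, zero at the start; "wrist_torque": the same for the moment, N m; "gripper_width": finger opening in m; "gripper_force": force on a finger pad.
Only numpy, scipy, OpenCV 4.12 (cv2) and the standard library are available. Lean on these libraries where they do the work, as an engineer would, in place of code of your own. Each camera call takes 0.05 s, during which the arm holds its last target. There are 200 camera calls.

## Task

Load every amber bottle with a black stopper (three or four of them stand on the bench) into the white dark chamber, one after another: lay the bottle on its side in the blue-floored loading cradle in front of the orange sprung flap, let go of it, then push it from behind so that it pushes the flap open itself and rolls inside, and the flap falls shut behind it. When all bottles are inside and the flap is closed, throw the red-knobbed lever over fully away from the robot to start the run. Leave the other bottles, the clear glass-stoppered one too, where they stand.

Things in the scene. Friction and masses are not known exactly. Their poses are not given: they have to be found in the camera images.
- chamber: fixed white box with an amber see-through roof and a loading deck in front. Origin on the table below the closed flap, mid-width; +x points inward through the flap, y across, z up. Box: x 0 to 216 mm, 142 mm wide, roof at z 123 mm. Deck: x -108 to 0 mm, between side cheeks that reach z 74 mm. All chamber x, y, z below are in this frame
- doorway (a point): middle of the doorway's sill in the front face (chamber x 0, z 62 mm): opening 130 mm wide, 52 mm high up to the lintel, closed by the orange flap. The steel deck before it is flat from x -48 to -5 mm. From x -5 mm inward the floor falls, at 25 degrees for 40 mm, then at 12, and is slippery: a bottle whose middle is well past the doorway rolls down to the rear wall or the previous bottle by itself; four bottles fit
- cradle (a point): point on the cradle's blue floor where a bottle belongs: chamber x -74 mm, mid-width, z 59 mm; axes as the chamber's. The floor is flat for x -108 to -66 mm, 130 mm wide, then a gentle 9 degree slope climbs 3 mm to the deck. A bottle lies here with its axis along y, its body mid-width, the axis 21 mm above this point
- cradle_lip (a point): middle of the top of the black lip, 8 mm high over the cradle's floor (z 67 mm), that runs the full width on the loader's side (x -100 to -92.5 mm) and keeps the bottle from rolling back; fingertips can come in behind the bottle just above it
- flap (a joint): the orange flap, 126 mm wide, 48 mm deep, 3 mm thick, hinged at its top edge (chamber x 4 mm, z 112 mm). 0 = shut (hanging), grows as it swings inward, to 1.4 rad. A weak spring shuts it (below 0.2 N at its edge); it does not open outward
- flap_lower_edge (a point): middle of the flap's lower edge, 48 mm from the hinge
- lever (a joint): lever on its grey base: 0 to 0.15 rad at the start (leaning to the base's -x), 1.0 = fully over to the base's +x. It stays where it is left; pushing it takes about 1 N at the knob
- lever_base: grey fixed block, 70 x 50 x 25 mm, origin at the centre of its underside; the lever pivots about its y axis, 22 mm above the origin, and swings from -x to +x (away from the robot)
- lever_tip (a point): centre of the lever's red ball knob, 26 mm across, 80 mm from the pivot
- bottle_a_body (a point): middle of the cylindrical glass body (27 mm above its base, on the axis) of an amber reagent bottle with black stopper: body 42 mm across and 53 mm long, neck and stopper about 25 mm across beyond it, 84 mm tall in all, about 0.2 kg, balanced about this point; z runs from base to stopper. Upright on the bench at the start; one of the four may be absent
- bottle_b_body (a point): middle of the cylindrical glass body (27 mm above its base, on the axis) of an amber reagent bottle with black stopper: body 42 mm across and 53 mm long, neck and stopper about 25 mm across beyond it, 84 mm tall in all, about 0.2 kg, balanced about this point; z runs from base to stopper. Upright on the bench at the start; one of the four may be absent
- bottle_c_body (a point): middle of the cylindrical glass body (27 mm above its base, on the axis) of an amber reagent bottle with black stopper: body 42 mm across and 53 mm long, neck and stopper about 25 mm across beyond it, 84 mm tall in all, about 0.2 kg, balanced about this point; z runs from base to stopper. Upright on the bench at the start; one of the four may be absent
- bottle_d_body (a point): middle of the cylindrical glass body (27 mm above its base, on the axis) of an amber reagent bottle with black stopper: body 42 mm across and 53 mm long, neck and stopper about 25 mm across beyond it, 84 mm tall in all, about 0.2 kg, balanced about this point; z runs from base to stopper. Upright on the bench at the start; one of the four may be absent
- bottle_a: the same bottle; origin at the centre of its underside
- bottle_b: the same bottle; origin at the centre of its underside
- bottle_c: the same bottle; origin at the centre of its underside
- bottle_d: the same bottle; origin at the centre of its underside
- blue_bottle: blue tablet bottle with white cap, 40 mm across, 78 mm tall, a bystander: leave it. Origin at the centre of its underside
- wash_bottle: white wash bottle with red cap and bent spout, 76 x 90 mm, 178 mm tall, a bystander: leave it. Origin at the centre of its underside
- reagent_bottle: ground-glass reagent bottle with glass stopper, 48 mm across, 92 mm tall, a bystander: leave it. Origin at the centre of its underside
Mind the look-alikes: they are no part of the job. What is shaped like the bottle_b but pink is not meant. Leave any purple look-alike of the bottle_a alone.

How it is judged:
By the outcome, as a careful person would: the job done as asked, in the order asked, and still so for the second after the job is handed in, with the robot touching nothing.
Of bottle_a, bottle_b, bottle_c, bottle_d only 3 to 4 are there at a start; the rules pass over those that are not, and their reading is None.
At some moment in a run one of bottle_a, bottle_b, bottle_c, bottle_d may be knocked a few centimetres aside while the robot is not near it.
It also fails if it takes over 210 s, if anything falls off the work surface, if the arm or the gripper's body presses on something with over 40 N, if the wrist force passes 120 N, or if a joint passes its speed limit or range.

## Working session

There is one attempt and no reset: what is moved stays moved. The work goes in short steps, Python scripts to look and compute and a tool call to move; the robot and the scene stay as the last step left them, time stands still between calls to the robot, and variables do not carry over. Pictures are saved under pics/ and viewed, at most 14 in all, crops included, and the job is handed in when it is done.

Besides the shell and the picture viewer there is one more tool, called as a command line: name --argument value ..., lists and objects as JSON in quotes. move_arm: Moves the arm, as the interface text tells. Its arguments: {"type":"object","properties":{"series":{"type":"array","items":{"type":"object","properties":{"gripper":{"type":"number"},"linear":{"type":"array","items":{"type":"number","minimum":-1,"maximum":1}},"rot":{"type":"array","items":{"type":"number","minimum":-1,"maximum":1}}}}}},"required":["series"]}

```bash
ls; mkdir -p pics; python3 - <<'E'
from workcell import bot, eyes
import cv2,numpy as np
s=bot.state();print(s)
for n in("top","side","wrist"):
    c=eyes.camera(n);cv2.imwrite(f"pics/{n}0.png",c["pixels"]);print(n,{k:np.round(v,4).tolist() for k,v in c.items() if k!="pixels"})
E
```

```text
pics
{'time': 0.0, 'joint_positions': array([ 1.04999922e+00,  1.50979014e-01,  1.43801220e+00,  5.10435325e-06,
        1.55378711e+00, -1.33982348e-01]), 'dq': array([-0.00106478,  0.00056501, -0.00045678,  0.00112929, -0.00026724,
       -0.00025856]), 'joint_torque': array([ 1.12663616e-03, -7.13033009e+01, -5.70875645e+01, -4.23325946e-05,
        8.62520974e-03, -3.39420183e-05]), 'position': array([0.21680184, 0.5323062 , 0.23068881]), 'tcp_rot': array([-3.14041829e+00, -1.63441813e-04,  2.75477771e+00]), 'contact_force': array([ 0.25216004, -0.57422994,  0.12440586]), 'wrist_torque': array([ 0.03637809, -0.03481707,  0.02296805]), 'gripper_force': 0.0, 'gripper_width': 0.085186817209212}
top {'mtx': [[361.8324, 0.0, 321.2336], [0.0, 361.8324, 203.3694], [0.0, 0.0, 1.0]], 'origin': [0.4137, 0.1945, 0.9457], 'rotation': [-3.0054, 0.0395, -1.5876]}
side {'mtx': [[419.7137, 0.0, 315.5974], [0.0, 419.7137, 195.0216], [0.0, 0.0, 1.0]], 'origin': [0.0259, -0.4959, 0.5094], 'rotation': [-2.0184, -0.01, -0.6311]}
wrist {'mtx': [[356.2348, 0.0, 324.7487], [0.0, 356.2348, 197.9794], [0.0, 0.0, 1.0]], 'tool_from_camera': [[0.0005, -0.9566, -0.2914, 0.0735], [1.0, 0.0004, 0.0005, -0.0], [-0.0004, -0.2914, 0.9566, -0.1435], [0.0, 0.0, 0.0, 1.0]]}
```

View pics/top0.png

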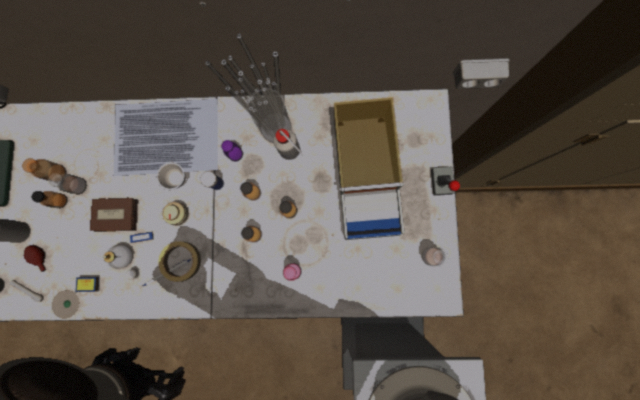

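View pics/side0.png

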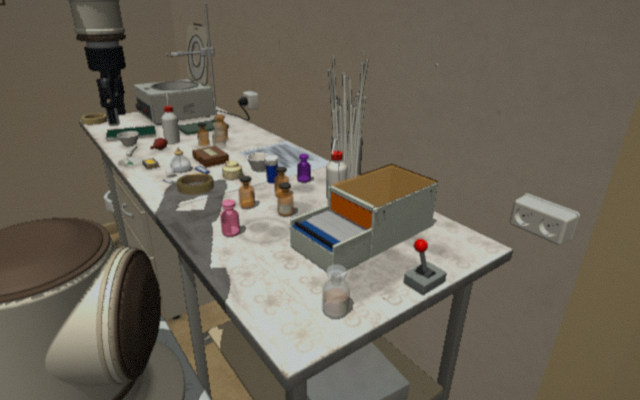

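The top view shows candidate amber bottles at (250,189), (288,207) and (250,233), and brown ones at far left (45,170), (72,185) and (48,200). The look-alikes are pink (291,271), purple (232,150), blue (210,180) and clear (432,256). The chamber opens toward the robot and the lever is at (455,185). Next I'll crop and measure.

```bash
cat > h.py <<'E'
from workcell import bot, eyes
import cv2,numpy as np
from scipy.spatial.transform import Rotation as R
def cam(n):
    s=bot.state(); c=eyes.camera(n)
    if n=="wrist":
        T=np.eye(4);T[:3,:3]=R.from_euler('xyz',s["tcp_rot"]).as_matrix();T[:3,3]=s["position"]
        M=T@c["tool_from_camera"];o,Rm=M[:3,3],M[:3,:3]
    else: o,Rm=np.array(c["origin"]),R.from_euler('xyz',c["rotation"]).as_matrix()
    return c["pixels"],c["mtx"],o,Rm
def pt(C,u,v,z):
    d=C[3]@np.linalg.solve(C[1],[u,v,1.]);return C[2]+d*(z-C[2][2])/d[2]
def px(C,p):
    q=C[1]@(C[3].T@(np.array(p)-C[2]));return q[:2]/q[2]
def tri(C,a,D,b):
    d=C[3]@np.linalg.solve(C[1],[*a,1.]);e=D[3]@np.linalg.solve(D[1],[*b,1.])
    d/=np.linalg.norm(d);e/=np.linalg.norm(e)
    s=np.linalg.lstsq(np.c_[d,-e],D[2]-C[2],rcond=None)[0]
    p,q=C[2]+s[0]*d,D[2]+s[1]*e;return (p+q)/2,np.linalg.norm(p-q)
E
python3 - <<'E'
from h import *
T=cam("top");S=cam("side")
a=cv2.resize(T[0][130:290,200:470],None,fx=2.9,fy=2.9,interpolation=3)
b=cv2.resize(T[0][150:220,10:110],None,fx=3.9,fy=3.9,interpolation=3)
b2=cv2.resize(S[0][100:170,140:240],None,fx=3.9,fy=3.9,interpolation=3)
cv2.imwrite("pics/cropa.png",a);
cv2.imwrite("pics/cropb.png",np.hstack([b,b2]))
cv2.imwrite("pics/cropc.png",cv2.resize(S[0][145:325,215:455],None,fx=3.3,fy=3.3,interpolation=3))
for u,v in[(250,189),(288,207),(250,233),(45,170),(72,185),(48,200)]:print(u,v,pt(T,u,v,.08).round(3))
E
```

```text
250 189 [0.572 0.401 0.08 ]
288 207 [0.526 0.307 0.08 ]
250 233 [0.465 0.4   0.08 ]
45 170 [0.634 0.923 0.08 ]
72 185 [0.593 0.85  0.08 ]
48 200 [0.557 0.909 0.08 ]
```

View pics/cropa.png

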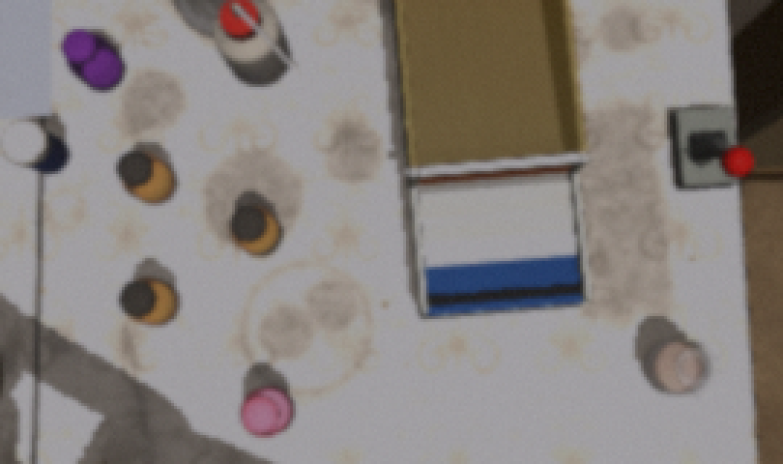

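View pics/cropb.png

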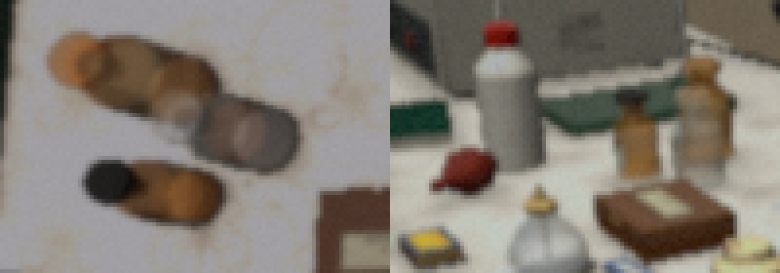

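View pics/cropc.png

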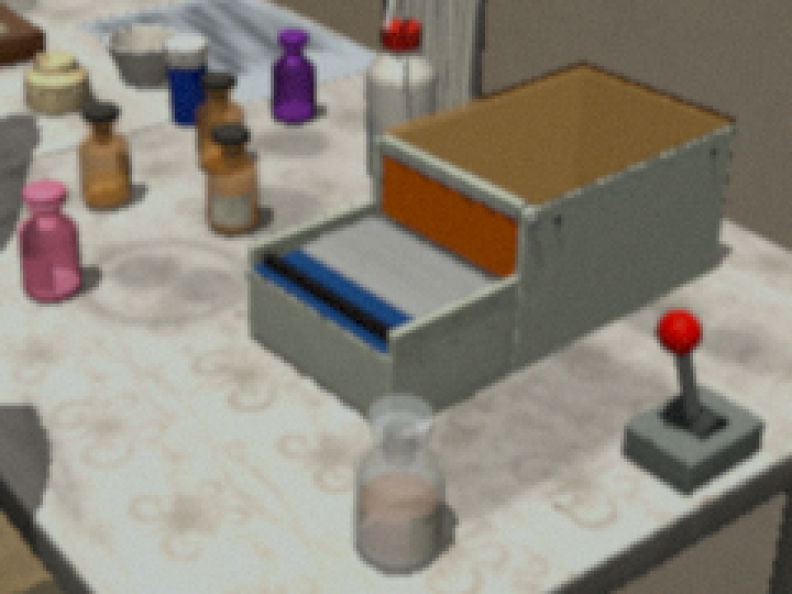

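The crops show three amber, black-stoppered bottles within reach. The far-left brown bottles are 1.07 m away, so they are background. Pink, purple, blue and clear are look-alikes to leave. Next I'll measure the chamber, bottles and lever.

```bash
cat >> h.py <<'E'
def blobs(m,lo):
    n,l,st,c=cv2.connectedComponentsWithStats(m.astype(np.uint8));return [(c[i],st[i],l==i) for i in range(1,n) if st[i,4]>=lo]
def bottles(T=None,y0=.15,y1=.6):
    # find amber body blobs near a dark stopper, top view; stopper centre cast to z=.084
    T=T or cam("top");hsv=cv2.cvtColor(T[0],cv2.COLOR_BGR2HSV).astype(int);H,Sa,V=hsv[...,0],hsv[...,1],hsv[...,2]
    am=(H>8)&(H<24)&(Sa>110)&(V>70);out=[]
    dk=(T[0].max(2)<75)&(Sa<110)
    for c,s,l in blobs(am,25):
        p=pt(T,*c,.03)
        if not(y0<p[1]<y1 and .25<p[0]<.8) or s[4]>600: continue
        near=np.zeros_like(am);u,v=c.astype(int);near[v-16:v+12,u-16:u+14]=1
        k=blobs(dk&near,30)
        if k:
            q=max(k,key=lambda t:t[1][4]);out.append((pt(T,*q[0],.082)[:2].round(3),c.round(),q[0].round(1),q[1][4],p[:2].round(3)))
    return out
E
python3 - <<'E'
from h import *
T=cam("top");S=cam("side")
for b in bottles(T):print(b)
hsv=cv2.cvtColor(T[0],cv2.COLOR_BGR2HSV).astype(int)
B=(hsv[...,0]>100)&(hsv[...,0]<125)&(hsv[...,1]>150)
for c,s,l in blobs(B,100):
    r=cv2.minAreaRect(np.argwhere(l)[:,::-1].astype(np.float32));print("blue",c,s,[pt(T,u,v,.06).round(3)[:2] for u,v in cv2.boxPoints(r)])
Rf=(hsv[...,0]>18)&(hsv[...,0]<32)&(hsv[...,1]>90);Rf[:,:325]=0;Rf[:,410:]=0
for c,s,l in blobs(Rf,1000):
    r=cv2.minAreaRect(np.argwhere(l)[:,::-1].astype(np.float32));print("roof",c,s,[pt(T,u,v,.123).round(3)[:2] for u,v in cv2.boxPoints(r)])
def red(C):
    h=cv2.cvtColor(C[0],cv2.COLOR_BGR2HSV).astype(int);return[b[:2] for b in blobs(((h[...,0]<6)|(h[...,0]>174))&(h[...,1]>180)&(h[...,2]>90),20)]
t=[b for b in red(T) if b[0][0]>430][0];s=[b for b in red(S) if b[0][0]>390][0]
print("knob",t[0],s[0],tri(T,t[0],S,s[0]))
# flap corners in the side view (orange)
h=cv2.cvtColor(S[0],cv2.COLOR_BGR2HSV).astype(int);O=(h[...,0]<14)&(h[...,1]>200)&(h[...,2]>90)
for c,s,l in blobs(O,200):
    k=np.argwhere(l)[:,::-1];print("flap",c,s,cv2.boxPoints(cv2.minAreaRect(k.astype(np.float32))).round(1).tolist(),[k[np.argmax(k@d)].tolist() for d in np.array([[-1,0],[0,-1],[1,0],[0,1]])])
# lip points from crop a: ends
for u,v in[(428,303),(582,290),(425,318),(583,303),(425,268),(582,256)]:print(pt(T,200+u/2.9,130+v/2.9,.063).round(4))
g=[(675,110),(733,108),(738,183),(682,188)]
print("base",[pt(T,200+u/2.9,130+v/2.9,.025).round(3)[:2] for u,v in g])
E
```

```text
(array([0.576, 0.41 ]), array([253., 193.]), array([246.2, 187.5]), np.int32(106), array([0.572, 0.404]))
(array([0.53 , 0.313]), array([291., 211.]), array([285.5, 205.3]), np.int32(138), array([0.522, 0.308]))
(array([0.466, 0.406]), array([255., 234.]), array([247.2, 232.3]), np.int32(109), array([0.465, 0.399]))
(array([0.404, 0.595]), array([179., 264.]), array([168.6, 259.8]), np.int32(113), array([0.394, 0.592]))
blue [373.26241135 224.95981087] [348 219  51  12 423] [array([0.486, 0.164]), array([0.494, 0.041]), array([0.473, 0.04 ]), array([0.465, 0.163])]
roof [366.80055402 143.07543149] [ 334   98   68   89 4693] [array([0.768, 0.194]), array([0.778, 0.049]), array([0.575, 0.04 ]), array([0.565, 0.18 ])]
knob [454.61538462 185.20512821] [420.47368421 244.8245614 ] (array([ 0.5660563 , -0.08730917,  0.09961806]), np.float64(0.0006110359224259975))
[0.4576 0.1646 0.063 ]
[0.466  0.0361 0.063 ]
[0.4452 0.1674 0.063 ]
[0.4552 0.0358 0.063 ]
[0.4871 0.1663 0.063 ]
[0.4945 0.0348 0.063 ]
base [array([ 0.626, -0.06 ]), array([ 0.627, -0.111]), array([ 0.559, -0.111]), array([ 0.556, -0.062])]
```

```bash
cat >> h.py <<'E'
def tool(tilt,yaw=0.):  # tilt>0: tool leans, fingers pointing +y and down; closing axis along world x turned by yaw
    s,c=np.sin(tilt),np.cos(tilt);return R.from_euler('z',yaw)*R.from_matrix(np.array([[0,1,0],[c,0,s],[s,0,-c]],float))
def plan(p,r,n=None,show=True):
    st=bot.state();p0=st["position"];r0=R.from_euler('xyz',st["tcp_rot"]);p=np.array(p,float)
    rv=(r0.inv()*r).as_rotvec();d=p-p0
    m=int(np.ceil(max(np.linalg.norm(d)/.038,np.linalg.norm(rv)/.115,1)));n=max(n or m,m)
    print("from",p0.round(4),"n",n)
    for i in range(n):
        ri=r0*R.from_rotvec(rv*i/n)
        print(i,"lin",(ri.inv().apply(d/n)/.04).round(2).tolist(),"rot",(rv/n/.12).round(2).tolist())
E
python3 - <<'E'
from h import *
plan([.527,.215,.135],tool(np.pi/4))
E
```

```text
from [0.2169 0.5324 0.2312] n 13
0 lin [-0.78, -0.34, 0.19] rot [-0.3, 0.44, 0.72]
1 lin [-0.82, -0.28, 0.13] rot [-0.3, 0.44, 0.72]
2 lin [-0.84, -0.21, 0.08] rot [-0.3, 0.44, 0.72]
3 lin [-0.86, -0.14, 0.03] rot [-0.3, 0.44, 0.72]
4 lin [-0.87, -0.06, -0.02] rot [-0.3, 0.44, 0.72]
5 lin [-0.87, 0.01, -0.07] rot [-0.3, 0.44, 0.72]
6 lin [-0.86, 0.09, -0.11] rot [-0.3, 0.44, 0.72]
7 lin [-0.84, 0.17, -0.15] rot [-0.3, 0.44, 0.72]
8 lin [-0.82, 0.25, -0.19] rot [-0.3, 0.44, 0.72]
9 lin [-0.78, 0.32, -0.22] rot [-0.3, 0.44, 0.72]
10 lin [-0.74, 0.4, -0.25] rot [-0.3, 0.44, 0.72]
11 lin [-0.68, 0.47, -0.27] rot [-0.3, 0.44, 0.72]
12 lin [-0.63, 0.53, -0.29] rot [-0.3, 0.44, 0.72]
```

move_arm --series '[{"gripper": 1, "linear": [-0.78, -0.34, 0.15], "rot": [-0.3, 0.44, 0.72]}, {"gripper": 1, "linear": [-0.82, -0.28, 0.1], "rot": [-0.3, 0.44, 0.72]}, {"gripper": 1, "linear": [-0.84, -0.21, 0.05], "rot": [-0.3, 0.44, 0.72]}, {"gripper": 1, "linear": [-0.86, -0.14, 0], "rot": [-0.3, 0.44, 0.72]}, {"gripper": 1, "linear": [-0.87, -0.06, -0.05], "rot": [-0.3, 0.44, 0.72]}, {"gripper": 1, "linear": [-0.87, 0, -0.07], "rot": [-0.3, 0.44, 0.72]}, {"gripper": 1, "linear": [-0.86, 0.1, -0.11], "rot": [-0.3, 0.44, 0.72]}, {"gripper": 1, "linear": [-0.84, 0.17, -0.15], "rot": [-0.3, 0.44, 0.72]}, {"gripper": 1, "linear": [-0.82, 0.25, -0.19], "rot": [-0.3, 0.44, 0.72]}, {"gripper": 1, "linear": [-0.78, 0.32, -0.22], "rot": [-0.3, 0.44, 0.72]}, {"gripper": 1, "linear": [-0.74, 0.4, -0.25], "rot": [-0.3, 0.44, 0.72]}, {"gripper": 1, "linear": [-0.68, 0.47, -0.27], "rot": [-0.3, 0.44, 0.72]}]'

```text
time: 1.55
position: [0.5038, 0.237, 0.1483]
tcp_rot: [3.093, -0.732, 1.681]
contact_force: [0.1, -0.5, -0.2]
gripper_width: 0.0854
gripper_force: 0.0
```

```bash
python3 - <<'E'
from h import *
s=bot.state();print(s["joint_positions"].round(2),s["tcp_rot"].round(3))
plan([.527,.215,.135],tool(np.pi/4))
W=cam("wrist");cv2.imwrite("pics/w1.png",W[0])
for b in[(.575,.408),(.527,.311),(.465,.406)]:print(px(W,[*b,.084]).round(),px(W,[*b,0]).round())
E
```

```text
[-0.11  0.14  1.8   0.74  1.39 -0.41] [ 3.093 -0.732  1.681]
from [0.5038 0.237  0.1483] n 1
0 lin [-0.68, 0.52, -0.14] rot [-0.23, 0.43, 0.68]
[425.  86.] [401. 144.]
[362. 187.] [350. 228.]
[290.  76.] [294. 136.]
```

View pics/w1.png

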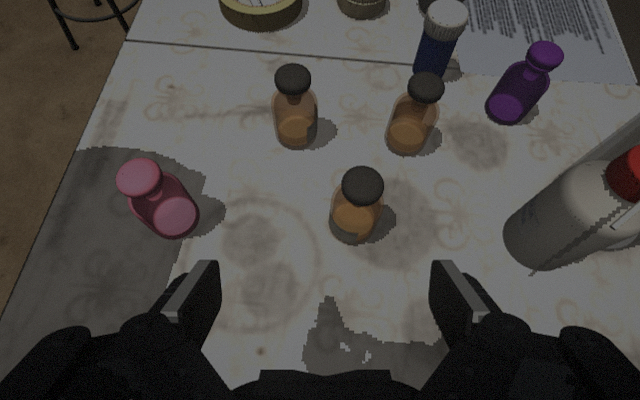

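move_arm --series '[{"gripper": 1, "linear": [-0.68, 0.52, -0.14], "rot": [-0.23, 0.43, 0.68]}, {"gripper": 1, "linear": [0, 0, 0]}, {"gripper": 1, "linear": [-0.03, 0, 0.8]}, {"gripper": 1, "linear": [-0.03, 0, 0.8]}, {"gripper": 1, "linear": [-0.03, 0, 0.8]}, {"gripper": 1, "linear": [-0.03, 0, 0.75]}, {"gripper": 1, "linear": [-0.03, 0, 0.5]}, {"gripper": 1, "linear": [0, 0, 0]}, {"gripper": 1, "linear": [0, 0, 0]}]'

```text
schema error: expected keys gripper, linear, rot
```

```bash
python3 - <<'E'
from h import *
plan([.527,.321,.020],tool(np.pi/4))
W=cam("wrist");cv2.imwrite("pics/w2.png",W[0])
E
```

```text
from [0.506  0.2338 0.1461] n 5
0 lin [-0.11, 0.11, 0.76] rot [-0.04, 0.08, 0.12]
1 lin [-0.11, 0.11, 0.76] rot [-0.04, 0.08, 0.12]
2 lin [-0.12, 0.11, 0.76] rot [-0.04, 0.08, 0.12]
3 lin [-0.13, 0.11, 0.76] rot [-0.04, 0.08, 0.12]
4 lin [-0.13, 0.11, 0.75] rot [-0.04, 0.08, 0.12]
```

View pics/w2.png

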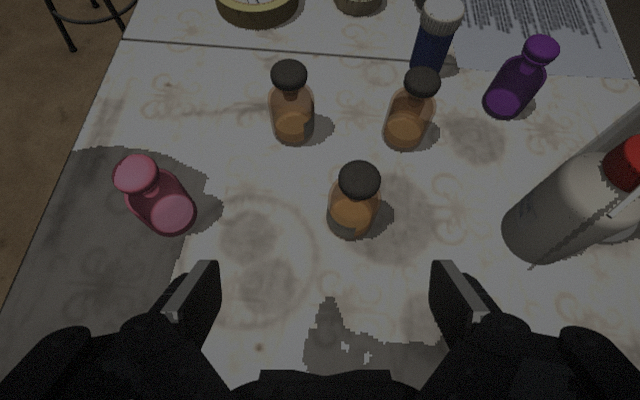

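That call was refused and the view is unchanged: target stopper at (359,180) between the fingers. I'll resend with all keys.

move_arm --series '[{"gripper": 1, "linear": [-0.55, 0.5, 0], "rot": [-0.2, 0.4, 0.6]}, {"gripper": 1, "linear": [0, 0, 0.3], "rot": [0, 0, 0]}, {"gripper": 1, "linear": [0, 0, 0.7], "rot": [0, 0, 0]}, {"gripper": 1, "linear": [0, 0, 0.8], "rot": [0, 0, 0]}, {"gripper": 1, "linear": [0, 0, 0.8], "rot": [0, 0, 0]}, {"gripper": 1, "linear": [0, 0, 0.7], "rot": [0, 0, 0]}, {"gripper": 1, "linear": [0, 0, 0.3], "rot": [0, 0, 0]}, {"gripper": 1, "linear": [0, 0, 0], "rot": [0, 0, 0]}, {"gripper": 1, "linear": [0, 0, 0], "rot": [0, 0, 0]}]'

```text
time: 2.55
position: [0.5238, 0.325, 0.0329]
tcp_rot: [3.134, -0.78, 1.591]
contact_force: [-0.3, -0.3, 0.3]
gripper_width: 0.0853
gripper_force: 0.0
```

```bash
python3 - <<'E'
from h import *
plan([.527,.321,.020],tool(np.pi/4))
E
```

```text
from [0.5238 0.325  0.0329] n 1
0 lin [-0.3, 0.08, 0.16] rot [-0.05, 0.05, 0.12]
```

move_arm --series '[{"gripper": 1, "linear": [-0.3, 0.1, 0.2], "rot": [-0.05, 0.05, 0.1]}, {"gripper": 1, "linear": [0, 0, 0], "rot": [0, 0, 0]}, {"gripper": -1, "linear": [0, 0, 0], "rot": [0, 0, 0]}, {"gripper": -1, "linear": [0, 0, 0], "rot": [0, 0, 0]}, {"gripper": -1, "linear": [0, 0, 0], "rot": [0, 0, 0]}, {"gripper": -1, "linear": [0, 0, 0], "rot": [0, 0, 0]}, {"gripper": -1, "linear": [0, 0, 0], "rot": [0, 0, 0]}, {"gripper": -1, "linear": [0, 0, 0], "rot": [0, 0, 0]}]'

```text
time: 3.35
position: [0.5281, 0.3222, 0.0185]
tcp_rot: [3.14, -0.786, 1.573]
contact_force: [-1.5, -3.8, 5.1]
gripper_width: 0.0404
gripper_force: 60.6
```

```bash
python3 - <<'E'
from h import *
plan([.50,.26,.22],tool(np.pi/4))
E
```

```text
from [0.5281 0.3222 0.0185] n 6
0 lin [0.41, -0.12, -0.78] rot [0.0, -0.0, 0.0]
1 lin [0.41, -0.12, -0.78] rot [0.0, -0.0, 0.0]
2 lin [0.41, -0.12, -0.78] rot [0.0, -0.0, 0.0]
3 lin [0.41, -0.12, -0.78] rot [0.0, -0.0, 0.0]
4 lin [0.41, -0.12, -0.78] rot [0.0, -0.0, 0.0]
5 lin [0.41, -0.12, -0.78] rot [0.0, -0.0, 0.0]
```

move_arm --series '[{"gripper": -1, "linear": [0.4, 0, -0.4], "rot": [0, 0, 0]}, {"gripper": -1, "linear": [0.6, 0, -0.6], "rot": [0, 0, 0]}, {"gripper": -1, "linear": [0.6, 0, -0.6], "rot": [0, 0, 0]}, {"gripper": -1, "linear": [0.6, 0, -0.6], "rot": [0, 0, 0]}, {"gripper": -1, "linear": [0.6, 0, -0.6], "rot": [0, 0, 0]}, {"gripper": -1, "linear": [0.6, 0, -0.6], "rot": [0, 0, 0]}, {"gripper": -1, "linear": [0, 0, 0], "rot": [0, -0.9, 0]}, {"gripper": -1, "linear": [0, 0, 0], "rot": [0, -0.9, 0]}, {"gripper": -1, "linear": [0, 0, 0], "rot": [0, -0.9, 0]}, {"gripper": -1, "linear": [0, 0, 0], "rot": [0, -0.9, 0]}, {"gripper": -1, "linear": [0, 0, 0], "rot": [0, -0.9, 0]}, {"gripper": -1, "linear": [0, 0, 0], "rot": [0, -0.9, 0]}]'

```text
time: 4.55
position: [0.5277, 0.3221, 0.2108]
tcp_rot: [3.14, -0.133, 1.571]
contact_force: [-0.3, 0.0, -2.3]
gripper_width: 0.0402
gripper_force: 60.7
```

```bash
python3 - <<'E'
from h import *
print(bot.state()["gripper_width"],bot.state()["gripper_force"])
plan([.484,.0955,.17],tool(-np.pi/4,.06))
E
```

```text
0.04015979741284674 60.68382740020752
from [0.5277 0.3221 0.2108] n 9
0 lin [-0.64, -0.12, 0.03] rot [-0.02, -0.85, -0.05]
1 lin [-0.63, -0.13, 0.09] rot [-0.02, -0.85, -0.05]
2 lin [-0.62, -0.13, 0.16] rot [-0.02, -0.85, -0.05]
3 lin [-0.6, -0.13, 0.22] rot [-0.02, -0.85, -0.05]
4 lin [-0.57, -0.14, 0.28] rot [-0.02, -0.85, -0.05]
5 lin [-0.54, -0.14, 0.33] rot [-0.02, -0.85, -0.05]
6 lin [-0.5, -0.15, 0.39] rot [-0.02, -0.85, -0.05]
7 lin [-0.46, -0.15, 0.44] rot [-0.02, -0.85, -0.05]
8 lin [-0.41, -0.16, 0.48] rot [-0.02, -0.85, -0.05]
```

move_arm --series '[{"gripper": -1, "linear": [-0.64, -0.12, 0.03], "rot": [-0.02, -0.85, -0.05]}, {"gripper": -1, "linear": [-0.63, -0.13, 0.09], "rot": [-0.02, -0.85, -0.05]}, {"gripper": -1, "linear": [-0.62, -0.13, 0.16], "rot": [-0.02, -0.85, -0.05]}, {"gripper": -1, "linear": [-0.6, -0.13, 0.22], "rot": [-0.02, -0.85, -0.05]}, {"gripper": -1, "linear": [-0.57, -0.14, 0.28], "rot": [-0.02, -0.85, -0.05]}, {"gripper": -1, "linear": [-0.54, -0.14, 0.33], "rot": [-0.02, -0.85, -0.05]}, {"gripper": -1, "linear": [-0.5, -0.15, 0.39], "rot": [-0.02, -0.85, -0.05]}, {"gripper": -1, "linear": [-0.46, -0.15, 0.44], "rot": [-0.02, -0.85, -0.05]}, {"gripper": -1, "linear": [-0.4, -0.16, 0.48], "rot": [-0.02, -0.85, -0.05]}, {"gripper": -1, "linear": [0, 0, 0], "rot": [0, 0, 0]}, {"gripper": -1, "linear": [0, 0, 0], "rot": [0, 0, 0]}, {"gripper": -1, "linear": [0, 0, 0], "rot": [0, 0, 0]}]'

```text
time: 5.75
position: [0.4841, 0.0966, 0.1684]
tcp_rot: [3.135, 0.778, 1.623]
contact_force: [-0.4, 1.0, -2.1]
gripper_width: 0.0404
gripper_force: 60.9
```

```bash
python3 - <<'E'
from h import *
plan([.484,.0955,.073],tool(-np.pi/4,.06))
S=cam("side");T=cam("top")
a=cv2.resize(S[0][100:290,260:460],None,fx=2.5,fy=2.5);b=cv2.resize(T[0][120:270,320:420],None,fx=2.5,fy=2.5)
b=cv2.copyMakeBorder(b,0,a.shape[0]-b.shape[0],0,0,0);cv2.imwrite("pics/p1.png",np.hstack([a,b]))
E
```

```text
from [0.4841 0.0966 0.1684] n 3
0 lin [0.55, -0.01, 0.57] rot [0.0, -0.02, -0.02]
1 lin [0.55, -0.0, 0.57] rot [0.0, -0.02, -0.02]
2 lin [0.55, -0.0, 0.57] rot [0.0, -0.02, -0.02]
```

View pics/p1.png

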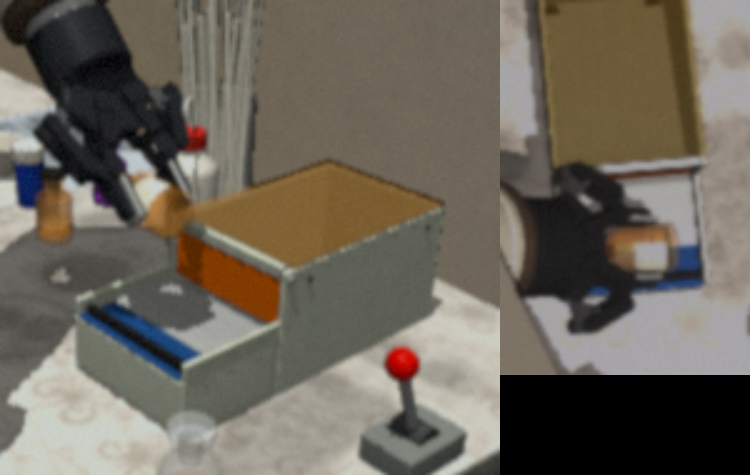

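The bottle is held horizontal above the cradle, base to the right, at (640,245) in the combined picture. Lowering now.

move_arm --series '[{"gripper": -1, "linear": [0.5, 0, 0.5], "rot": [0, 0, -0.05]}, {"gripper": -1, "linear": [0.5, 0, 0.5], "rot": [0, 0, 0]}, {"gripper": -1, "linear": [0.3, 0, 0.34], "rot": [0, 0, 0]}, {"gripper": -1, "linear": [0.2, 0, 0.2], "rot": [0, 0, 0]}, {"gripper": -1, "linear": [0.1, 0, 0.1], "rot": [0, 0, 0]}, {"gripper": -1, "linear": [0, 0, 0], "rot": [0, 0, 0]}, {"gripper": -1, "linear": [0, 0, 0], "rot": [0, 0, 0]}]'

```text
time: 6.55
position: [0.4842, 0.0955, 0.077]
tcp_rot: [3.141, 0.78, 1.631]
contact_force: [-0.6, 0.9, -1.2]
gripper_width: 0.0403
gripper_force: 60.9
```

move_arm --series '[{"gripper": -1, "linear": [0.06, 0, 0.06], "rot": [0, 0, 0]}, {"gripper": -1, "linear": [0, 0, 0], "rot": [0, 0, 0]}, {"gripper": -1, "linear": [0, 0, 0], "rot": [0, 0, 0]}, {"gripper": 0.3, "linear": [0, 0, 0], "rot": [0, 0, 0]}, {"gripper": 0.6, "linear": [0, 0, 0], "rot": [0, 0, 0]}, {"gripper": 0.8, "linear": [0, 0, 0], "rot": [0, 0, 0]}, {"gripper": 0.8, "linear": [0, 0, 0], "rot": [0, 0, 0]}, {"gripper": 0.8, "linear": [0, 0, -0.4], "rot": [0, 0, 0]}, {"gripper": 0.8, "linear": [0, 0, -0.8], "rot": [0, 0, 0]}, {"gripper": 0.8, "linear": [0, 0, -0.8], "rot": [0, 0, 0]}, {"gripper": 0.8, "linear": [0, 0, -0.8], "rot": [0, 0, 0]}, {"gripper": 0.8, "linear": [0, 0, 0], "rot": [0, 0, 0]}]'

```text
time: 7.75
position: [0.4797, 0.1764, 0.1549]
tcp_rot: [3.137, 0.779, 1.631]
contact_force: [1.3, -0.2, -1.2]
gripper_width: 0.0769
gripper_force: 0.0
```

```bash
cat >> h.py <<'E'
def chamber(x,y,z,o=(.558,.107),w=.062):
    return np.array([o[0]+x*np.cos(w)-y*np.sin(w),o[1]+x*np.sin(w)+y*np.cos(w),z])
PUSH=R.from_euler('z',np.pi+.062)*R.from_euler('x',np.pi)
E
python3 - <<'E'
from h import *
S=cam("side");T=cam("top")
a=cv2.resize(S[0][140:290,260:460],None,fx=2.5,fy=2.5);b=cv2.resize(T[0][120:270,320:420],None,fx=2.5,fy=2.5)
cv2.imwrite("pics/p2.png",np.hstack([a,b]))
print(bottles(T))
plan([.40,.101,.15],PUSH)
E
```

```text
[(array([0.561, 0.417]), array([255., 190.]), array([243.1, 193.5]), np.int32(163), array([0.578, 0.399]))]
from [0.4789 0.1742 0.1522] n 15
0 lin [-0.08, -0.14, 0.08] rot [-0.34, 0.34, -0.82]
1 lin [-0.07, -0.15, 0.07] rot [-0.34, 0.34, -0.82]
2 lin [-0.05, -0.16, 0.07] rot [-0.34, 0.34, -0.82]
3 lin [-0.04, -0.17, 0.06] rot [-0.34, 0.34, -0.82]
4 lin [-0.03, -0.17, 0.05] rot [-0.34, 0.34, -0.82]
5 lin [-0.01, -0.17, 0.04] rot [-0.34, 0.34, -0.82]
6 lin [0.0, -0.18, 0.03] rot [-0.34, 0.34, -0.82]
7 lin [0.02, -0.18, 0.03] rot [-0.34, 0.34, -0.82]
8 lin [0.04, -0.17, 0.02] rot [-0.34, 0.34, -0.82]
9 lin [0.05, -0.17, 0.02] rot [-0.34, 0.34, -0.82]
10 lin [0.07, -0.17, 0.01] rot [-0.34, 0.34, -0.82]
11 lin [0.09, -0.16, 0.01] rot [-0.34, 0.34, -0.82]
12 lin [0.1, -0.15, 0.01] rot [-0.34, 0.34, -0.82]
13 lin [0.11, -0.14, 0.0] rot [-0.34, 0.34, -0.82]
14 lin [0.13, -0.13, 0.0] rot [-0.34, 0.34, -0.82]
```

View pics/p2.png

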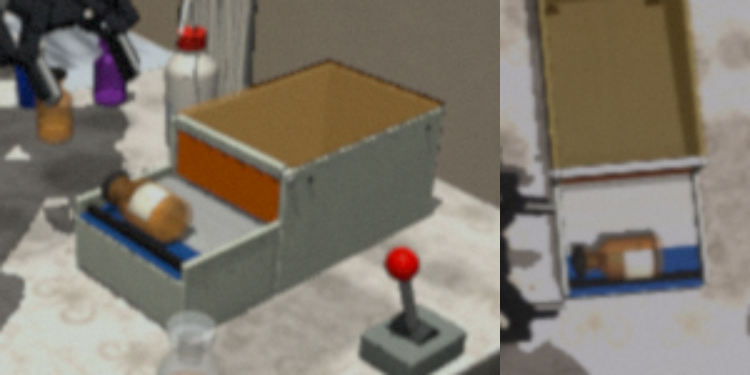

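The bottle lies in the cradle against the lip at (630,255), mid-width, and the flap is shut. Next I turn the tool and push it.

move_arm --series '[{"gripper": 0.5, "linear": [-0.08, -0.14, 0.08], "rot": [-0.34, 0.34, -0.82]}, {"gripper": 0.2, "linear": [-0.07, -0.15, 0.07], "rot": [-0.34, 0.34, -0.82]}, {"gripper": 0, "linear": [-0.05, -0.16, 0.07], "rot": [-0.34, 0.34, -0.82]}, {"gripper": -0.3, "linear": [-0.04, -0.17, 0.06], "rot": [-0.34, 0.34, -0.82]}, {"gripper": -0.3, "linear": [-0.03, -0.17, 0.05], "rot": [-0.34, 0.34, -0.82]}, {"gripper": -0.3, "linear": [-0.01, -0.17, 0.04], "rot": [-0.34, 0.34, -0.82]}, {"gripper": -0.3, "linear": [0, -0.18, 0.03], "rot": [-0.34, 0.34, -0.82]}, {"gripper": -0.3, "linear": [0.02, -0.18, 0.03], "rot": [-0.34, 0.34, -0.82]}, {"gripper": -0.3, "linear": [0.04, -0.17, 0.02], "rot": [-0.34, 0.34, -0.82]}, {"gripper": -0.3, "linear": [0.05, -0.17, 0.02], "rot": [-0.34, 0.34, -0.82]}, {"gripper": -0.3, "linear": [0.07, -0.17, 0.01], "rot": [-0.34, 0.34, -0.82]}, {"gripper": -0.3, "linear": [0.09, -0.16, 0.01], "rot": [-0.34, 0.34, -0.82]}]'

```text
time: 9.05
position: [0.4145, 0.1143, 0.1494]
tcp_rot: [-3.043, 0.137, 2.91]
contact_force: [0.5, -0.1, 0.5]
gripper_width: 0.0303
gripper_force: 0.0
```

```bash
python3 - <<'E'
from h import *
print(chamber(-.122,0,.076),chamber(-.025,0,.076))
plan(chamber(-.126,-.001,.14),PUSH)
E
```

```text
[0.43623441 0.09944085 0.076     ] [0.53304803 0.10545099 0.076     ]
from [0.4145 0.1143 0.1494] n 3
0 lin [-0.16, -0.09, 0.11] rot [-0.33, 0.34, -0.83]
1 lin [-0.16, -0.11, 0.1] rot [-0.33, 0.34, -0.83]
2 lin [-0.15, -0.13, 0.09] rot [-0.33, 0.34, -0.83]
```

move_arm --series '[{"gripper": -0.3, "linear": [-0.16, -0.09, 0.11], "rot": [-0.33, 0.34, -0.83]}, {"gripper": -0.3, "linear": [-0.16, -0.11, 0.1], "rot": [-0.33, 0.34, -0.83]}, {"gripper": -0.3, "linear": [-0.15, -0.13, 0.09], "rot": [-0.33, 0.34, -0.83]}, {"gripper": -0.3, "linear": [0, 0, 0], "rot": [0, 0, 0]}, {"gripper": -0.3, "linear": [0, 0, 0.5], "rot": [0, 0, 0]}, {"gripper": -0.3, "linear": [0, 0, 0.6], "rot": [0, 0, 0]}, {"gripper": -0.3, "linear": [0, 0, 0.4], "rot": [0, 0, 0]}, {"gripper": -0.3, "linear": [0, 0, 0], "rot": [0, 0, 0]}, {"gripper": -0.3, "linear": [0, 0, 0], "rot": [0, 0, 0]}, {"gripper": -0.3, "linear": [0, 0, 0], "rot": [0, 0, 0]}]'

```text
time: 10.05
position: [0.4334, 0.0985, 0.0818]
tcp_rot: [-3.14, 0.002, -3.084]
contact_force: [0.6, 0.4, -0.1]
gripper_width: 0.0299
gripper_force: 0.0
```

```bash
python3 - <<'E'
from h import *
print(bot.state()["contact_force"].round(1),bot.state()["joint_positions"].round(2))
plan(chamber(-.022,-.001,.078),PUSH,8)
E
```

```text
[ 0.6  0.4 -0.1] [ 0.05 -0.02  1.93 -0.    1.23 -1.58]
from [0.4334 0.0985 0.0818] n 8
0 lin [-0.32, 0.0, 0.01] rot [-0.0, 0.0, -0.0]
1 lin [-0.32, 0.0, 0.01] rot [-0.0, 0.0, -0.0]
2 lin [-0.32, 0.0, 0.01] rot [-0.0, 0.0, -0.0]
3 lin [-0.32, 0.0, 0.01] rot [-0.0, 0.0, -0.0]
4 lin [-0.32, -0.0, 0.01] rot [-0.0, 0.0, -0.0]
5 lin [-0.32, -0.0, 0.01] rot [-0.0, 0.0, -0.0]
6 lin [-0.32, -0.0, 0.01] rot [-0.0, 0.0, -0.0]
7 lin [-0.32, -0.0, 0.01] rot [-0.0, 0.0, -0.0]
```

move_arm --series '[{"gripper": -0.3, "linear": [0, 0, 0.15], "rot": [0, 0, 0]}, {"gripper": -0.3, "linear": [-0.2, 0, 0], "rot": [0, 0, 0]}, {"gripper": -0.3, "linear": [-0.25, 0, 0], "rot": [0, 0, 0]}, {"gripper": -0.3, "linear": [-0.25, 0, 0], "rot": [0, 0, 0]}, {"gripper": -0.3, "linear": [-0.25, 0, 0], "rot": [0, 0, 0]}, {"gripper": -0.3, "linear": [-0.25, 0, 0], "rot": [0, 0, 0]}, {"gripper": -0.3, "linear": [-0.25, 0, 0], "rot": [0, 0, 0]}, {"gripper": -0.3, "linear": [-0.25, 0, 0], "rot": [0, 0, 0]}, {"gripper": -0.3, "linear": [-0.25, 0, 0], "rot": [0, 0, 0]}, {"gripper": -0.3, "linear": [-0.25, 0, 0], "rot": [0, 0, 0]}, {"gripper": -0.3, "linear": [-0.25, 0, 0], "rot": [0, 0, 0]}, {"gripper": -0.3, "linear": [0, 0, 0], "rot": [0, 0, 0]}]'

```text
time: 11.25
position: [0.5321, 0.1042, 0.075]
tcp_rot: [-3.141, 0.002, -3.083]
contact_force: [-0.6, -0.1, -0.2]
gripper_width: 0.0298
gripper_force: 0.0
```

```bash
python3 - <<'E'
from h import *
S=cam("side");T=cam("top")
a=cv2.resize(S[0][140:290,260:460],None,fx=2.5,fy=2.5);b=cv2.resize(T[0][90:240,320:420],None,fx=2.5,fy=2.5)
cv2.imwrite("pics/p3.png",np.hstack([a,b]))
plan(chamber(-.022,-.001,.076),PUSH)
E
```

```text
from [0.5309 0.1041 0.0749] n 1
0 lin [-0.13, 0.0, -0.03] rot [-0.01, 0.01, -0.03]
```

View pics/p3.png

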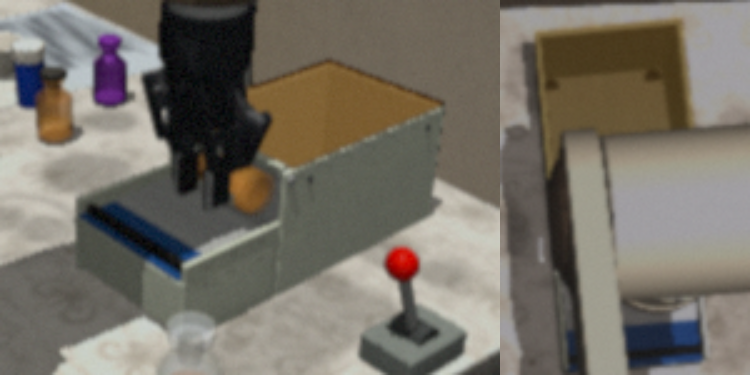

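The bottle is in the doorway at (250,190) and seems not fully through. I'll push about 10 mm more.

move_arm --series '[{"gripper": -0.3, "linear": [-0.15, 0, 0], "rot": [0, 0, 0]}, {"gripper": -0.3, "linear": [-0.12, 0, 0], "rot": [0, 0, 0]}, {"gripper": -0.3, "linear": [0, 0, 0], "rot": [0, 0, 0]}, {"gripper": -0.3, "linear": [0, 0, 0], "rot": [0, 0, 0]}, {"gripper": -0.3, "linear": [0, 0, 0], "rot": [0, 0, 0]}]'

```text
time: 11.85
position: [0.5416, 0.1048, 0.0751]
tcp_rot: [-3.141, 0.001, -3.083]
contact_force: [-1.0, -0.5, -0.3]
gripper_width: 0.0303
gripper_force: 0.0
```

```bash
cat >> h.py <<'E'
def orange():  # side view: flap (orange) visible area; amber blob under roof
    S=cam("side");h=cv2.cvtColor(S[0],cv2.COLOR_BGR2HSV).astype(int)
    O=(h[...,0]<11)&(h[...,1]>180)&(h[...,2]>60);O[:, :325]=0;O[:,380:]=0;O[240:]=0;O[:180]=0
    return O.sum(),S
E
python3 - <<'E'
from h import *
n,S=orange();print(n);T=cam("top")
cv2.imwrite("pics/p4.png",np.hstack([cv2.resize(S[0][140:290,260:460],None,fx=2,fy=2),cv2.resize(T[0][90:240,320:420],None,fx=2,fy=2)]))
S0=cv2.imread("pics/side0.png");h=cv2.cvtColor(S0,cv2.COLOR_BGR2HSV).astype(int);O=(h[...,0]<11)&(h[...,1]>180)&(h[...,2]>60);O[:, :325]=0;O[:,380:]=0;O[240:]=0;O[:180]=0;print("shut",O.sum())
E
```

```text
6
shut 2
```

```bash
python3 - <<'E'
import cv2,numpy as np
from h import *
a=cv2.imread("pics/side0.png");p4=cv2.imread("pics/p4.png")
b=p4[:,:400][::2,::2]
def hs(im,u,v):return cv2.cvtColor(im[v-1:v+2,u-1:u+2].mean((0,1),keepdims=True).astype(np.uint8),cv2.COLOR_BGR2HSV)[0,0]
for u,v in[(340,200),(351,212),(345,205),(360,212),(367,220),(367,215)]:print((u,v),hs(a,u,v),hs(b,u-260,v-140))
# interior: top-view amber-dark blob under roof vs initial
t0=cv2.imread("pics/top0.png");t=cam("top")[0]
d=cv2.absdiff(t,t0).max(2);print(d[110:185:8,335:400:6])
E
```

```text
(340, 200) [ 13 255 125] [ 0 36 21]
(351, 212) [ 14 255 124] [90 34 15]
(345, 205) [ 14 255 124] [ 12 214  62]
(360, 212) [ 13 255 124] [ 13 249  89]
(367, 220) [ 13 255 122] [ 13 255  87]
(367, 215) [ 13 255 123] [ 13 255  87]
[[  2   1   4   0   5   3   3   2   6   2   2]
 [  0   2   1  30  38  46  22   2   4   2   1]
 [  2  34  23  35  14  23  14   3   2   1   3]
 [  1   1   6   7   5   1   2   3   5  11  22]
 [  2   2  57  63  40  52  54  55  59  88  74]
 [  2  65  75  87  82  85  83  87  85 103 112]
 [  2  65  44  87  89  96 103 103 103 104 127]
 [  4  78  18  88  87 100 107 109 104 108 131]
 [ 17  74  53  84  82  77 105 107 103 106 129]
 [ 13  72  61  87  86  74  97  95  87  93  68]]
```

The top-view change shows a blob at the chamber's rear, and the flap region is orange again, so bottle 1 is in. Retreating.

move_arm --series '[{"gripper": -0.3, "linear": [0.5, 0, 0], "rot": [0, 0, 0]}, {"gripper": -0.3, "linear": [0.6, 0, 0], "rot": [0, 0, 0]}, {"gripper": 0, "linear": [0.6, 0, -0.6], "rot": [0, 0, 0]}, {"gripper": 0.5, "linear": [0.3, 0, -0.9], "rot": [0, 0, 0]}, {"gripper": 1, "linear": [0, 0, -0.9], "rot": [0, 0, 0]}, {"gripper": 1, "linear": [0, 0, -0.9], "rot": [0, 0, 0]}, {"gripper": 1, "linear": [0, 0, 0], "rot": [0, 0, 0]}]'

```text
time: 12.7
position: [0.4631, 0.1004, 0.2118]
tcp_rot: [-3.141, 0.008, -3.083]
contact_force: [1.2, -0.1, -0.6]
gripper_width: 0.0855
gripper_force: 0.0
```

```bash
python3 - <<'E'
from h import *
for b in bottles():print(b)
plan([.465,.31,.16],tool(np.pi/4))
E
```

```text
(array([0.576, 0.41 ]), array([253., 193.]), array([246.2, 187.6]), np.int32(107), array([0.572, 0.404]))
(array([0.466, 0.406]), array([255., 234.]), array([247.2, 232.3]), np.int32(111), array([0.465, 0.399]))
from [0.4625 0.1003 0.2092] n 16
0 lin [-0.02, 0.33, 0.08] rot [-0.33, 0.32, 0.8]
1 lin [0.01, 0.32, 0.09] rot [-0.33, 0.32, 0.8]
2 lin [0.03, 0.32, 0.1] rot [-0.33, 0.32, 0.8]
3 lin [0.06, 0.31, 0.12] rot [-0.33, 0.32, 0.8]
4 lin [0.08, 0.3, 0.13] rot [-0.33, 0.32, 0.8]
5 lin [0.11, 0.28, 0.15] rot [-0.33, 0.32, 0.8]
6 lin [0.13, 0.27, 0.16] rot [-0.33, 0.32, 0.8]
7 lin [0.15, 0.25, 0.18] rot [-0.33, 0.32, 0.8]
8 lin [0.16, 0.22, 0.19] rot [-0.33, 0.32, 0.8]
9 lin [0.17, 0.2, 0.21] rot [-0.33, 0.32, 0.8]
10 lin [0.18, 0.17, 0.22] rot [-0.33, 0.32, 0.8]
11 lin [0.19, 0.15, 0.23] rot [-0.33, 0.32, 0.8]
12 lin [0.19, 0.12, 0.25] rot [-0.33, 0.32, 0.8]
13 lin [0.19, 0.09, 0.26] rot [-0.33, 0.32, 0.8]
14 lin [0.19, 0.06, 0.27] rot [-0.33, 0.32, 0.8]
15 lin [0.19, 0.03, 0.28] rot [-0.33, 0.32, 0.8]
```

Not moved. Continue to bottle at (0.465, 0.406).

move_arm --series '[{"gripper": 1, "linear": [-0.02, 0.33, 0.05], "rot": [-0.33, 0.32, 0.8]}, {"gripper": 1, "linear": [0, 0.32, 0.05], "rot": [-0.33, 0.32, 0.8]}, {"gripper": 1, "linear": [0.03, 0.32, 0.1], "rot": [-0.33, 0.32, 0.8]}, {"gripper": 1, "linear": [0.06, 0.31, 0.1], "rot": [-0.33, 0.32, 0.8]}, {"gripper": 1, "linear": [0.08, 0.3, 0.1], "rot": [-0.33, 0.32, 0.8]}, {"gripper": 1, "linear": [0.11, 0.28, 0.15], "rot": [-0.33, 0.32, 0.8]}, {"gripper": 1, "linear": [0.13, 0.27, 0.16], "rot": [-0.33, 0.32, 0.8]}, {"gripper": 1, "linear": [0.15, 0.25, 0.18], "rot": [-0.33, 0.32, 0.8]}, {"gripper": 1, "linear": [0.16, 0.22, 0.19], "rot": [-0.33, 0.32, 0.8]}, {"gripper": 1, "linear": [0.17, 0.2, 0.21], "rot": [-0.33, 0.32, 0.8]}, {"gripper": 1, "linear": [0.18, 0.17, 0.22], "rot": [-0.33, 0.32, 0.8]}, {"gripper": 1, "linear": [0.19, 0.15, 0.23], "rot": [-0.33, 0.32, 0.8]}]'

```text
time: 13.95
position: [0.4632, 0.2574, 0.1736]
tcp_rot: [2.999, -0.611, 2.047]
contact_force: [0.6, -0.0, 0.2]
gripper_width: 0.0854
gripper_force: 0.0
```

```bash
python3 - <<'E'
from h import *
plan([.465,.31,.126],tool(np.pi/4))
E
```

```text
from [0.4632 0.2574 0.1736] n 4
0 lin [0.06, 0.1, 0.43] rot [-0.35, 0.3, 0.78]
1 lin [0.06, 0.08, 0.43] rot [-0.35, 0.3, 0.78]
2 lin [0.05, 0.05, 0.44] rot [-0.35, 0.3, 0.78]
3 lin [0.04, 0.03, 0.44] rot [-0.35, 0.3, 0.78]
```

move_arm --series '[{"gripper": 1, "linear": [0.06, 0.1, 0.43], "rot": [-0.35, 0.3, 0.78]}, {"gripper": 1, "linear": [0.06, 0.08, 0.43], "rot": [-0.35, 0.3, 0.78]}, {"gripper": 1, "linear": [0.05, 0.05, 0.44], "rot": [-0.35, 0.3, 0.78]}, {"gripper": 1, "linear": [0.04, 0.03, 0.44], "rot": [-0.35, 0.3, 0.78]}, {"gripper": 1, "linear": [0, 0, 0], "rot": [0, 0, 0]}, {"gripper": 1, "linear": [0, 0, 0.7], "rot": [0, 0, 0]}, {"gripper": 1, "linear": [0, 0, 0.8], "rot": [0, 0, 0]}, {"gripper": 1, "linear": [0, 0, 0.8], "rot": [0, 0, 0]}, {"gripper": 1, "linear": [0, 0, 0.6], "rot": [0, 0, 0]}, {"gripper": 1, "linear": [0, 0, 0.3], "rot": [0, 0, 0]}, {"gripper": 1, "linear": [0, 0, 0], "rot": [0, 0, 0]}, {"gripper": 1, "linear": [0, 0, 0], "rot": [0, 0, 0]}]'

```text
time: 15.15
position: [0.4657, 0.3997, 0.0374]
tcp_rot: [3.132, -0.784, 1.582]
contact_force: [-0.2, -0.6, 0.6]
gripper_width: 0.0852
gripper_force: 0.0
```

```bash
python3 - <<'E'
from h import *
for b in bottles():print(b)
plan([.465,.416,.020],tool(np.pi/4))
W=cam("wrist");h=cv2.cvtColor(W[0],cv2.COLOR_BGR2HSV).astype(int)
for c,s,l in blobs((h[...,0]>8)&(h[...,0]<24)&(h[...,1]>110)&(h[...,2]>50),300):print(c,s)
print(px(W,[.465,.406,.03]),px(W,[.465,.406,.084]))
E
```

```text
(array([0.576, 0.409]), array([253., 193.]), array([246.3, 187.5]), np.int32(104), array([0.572, 0.404]))
(array([0.467, 0.406]), array([255., 234.]), array([247.2, 232.3]), np.int32(106), array([0.465, 0.399]))
from [0.4659 0.3996 0.0377] n 1
0 lin [-0.02, -0.03, 0.6] rot [0.02, 0.01, 0.07]
[551.40366836 252.27855652] [ 497  196  139  101 6706]
[326.5153148  269.59188883] [ 289  231   79   71 3526]
[321.2102917  256.34300104] [321.01799346 204.69547884]
```

Aligned. Grip and lift.

move_arm --series '[{"gripper": 1, "linear": [0, 0, 0.6], "rot": [0, 0, 0.05]}, {"gripper": 1, "linear": [0, 0, 0], "rot": [0, 0, 0]}, {"gripper": 1, "linear": [0, 0, 0], "rot": [0, 0, 0]}, {"gripper": -1, "linear": [0, 0, 0], "rot": [0, 0, 0]}, {"gripper": -1, "linear": [0, 0, 0], "rot": [0, 0, 0]}, {"gripper": -1, "linear": [0, 0, 0], "rot": [0, 0, 0]}, {"gripper": -1, "linear": [0, 0, 0], "rot": [0, 0, 0]}, {"gripper": -1, "linear": [0, 0, 0], "rot": [0, 0, 0]}, {"gripper": -1, "linear": [0, 0, 0], "rot": [0, 0, 0]}]'

```text
time: 16.15
position: [0.4658, 0.4169, 0.0205]
tcp_rot: [3.138, -0.785, 1.573]
contact_force: [-0.0, -4.9, 7.4]
gripper_width: 0.0403
gripper_force: 60.1
```

move_arm --series '[{"gripper": -1, "linear": [0.4, 0, -0.4], "rot": [0, 0, 0]}, {"gripper": -1, "linear": [0.6, 0, -0.6], "rot": [0, 0, 0]}, {"gripper": -1, "linear": [0.6, 0, -0.6], "rot": [0, 0, 0]}, {"gripper": -1, "linear": [0.6, 0, -0.6], "rot": [0, 0, 0]}, {"gripper": -1, "linear": [0.6, 0, -0.6], "rot": [0, 0, 0]}, {"gripper": -1, "linear": [0.6, 0, -0.6], "rot": [0, 0, 0]}, {"gripper": -1, "linear": [0, 0, 0], "rot": [0, -0.9, 0]}, {"gripper": -1, "linear": [0, 0, 0], "rot": [0, -0.9, 0]}, {"gripper": -1, "linear": [0, 0, 0], "rot": [0, -0.9, 0]}, {"gripper": -1, "linear": [0, 0, 0], "rot": [0, -0.9, 0]}, {"gripper": -1, "linear": [0, 0, 0], "rot": [0, -0.9, 0]}, {"gripper": -1, "linear": [0, 0, 0], "rot": [0, -0.9, 0]}]'

```text
time: 17.35
position: [0.4652, 0.417, 0.2127]
tcp_rot: [3.138, -0.132, 1.57]
contact_force: [0.3, 0.1, -1.7]
gripper_width: 0.0406
gripper_force: 60.9
```

```bash
python3 - <<'E'
from h import *
plan([.484,.0955,.17],tool(-np.pi/4,.06),12)
E
```

```text
from [0.4652 0.417  0.2127] n 12
0 lin [-0.68, 0.04, 0.0] rot [-0.01, -0.64, -0.04]
1 lin [-0.67, 0.04, 0.05] rot [-0.01, -0.64, -0.04]
2 lin [-0.67, 0.03, 0.1] rot [-0.01, -0.64, -0.04]
3 lin [-0.66, 0.03, 0.15] rot [-0.01, -0.64, -0.04]
4 lin [-0.64, 0.03, 0.2] rot [-0.01, -0.64, -0.04]
5 lin [-0.63, 0.02, 0.25] rot [-0.01, -0.64, -0.04]
6 lin [-0.61, 0.02, 0.3] rot [-0.01, -0.64, -0.04]
7 lin [-0.58, 0.02, 0.35] rot [-0.01, -0.64, -0.04]
8 lin [-0.55, 0.01, 0.39] rot [-0.01, -0.64, -0.04]
9 lin [-0.52, 0.01, 0.43] rot [-0.01, -0.64, -0.04]
10 lin [-0.49, 0.01, 0.47] rot [-0.01, -0.64, -0.04]
11 lin [-0.45, 0.0, 0.5] rot [-0.01, -0.64, -0.04]
```

move_arm --series '[{"gripper": -1, "linear": [-0.68, 0.04, 0], "rot": [-0.01, -0.64, -0.04]}, {"gripper": -1, "linear": [-0.67, 0.04, 0.05], "rot": [-0.01, -0.64, -0.04]}, {"gripper": -1, "linear": [-0.67, 0.03, 0.1], "rot": [-0.01, -0.64, -0.04]}, {"gripper": -1, "linear": [-0.66, 0.03, 0.15], "rot": [-0.01, -0.64, -0.04]}, {"gripper": -1, "linear": [-0.64, 0.03, 0.2], "rot": [-0.01, -0.64, -0.04]}, {"gripper": -1, "linear": [-0.63, 0.02, 0.25], "rot": [-0.01, -0.64, -0.04]}, {"gripper": -1, "linear": [-0.61, 0.02, 0.3], "rot": [-0.01, -0.64, -0.04]}, {"gripper": -1, "linear": [-0.58, 0.02, 0.35], "rot": [-0.01, -0.64, -0.04]}, {"gripper": -1, "linear": [-0.55, 0.01, 0.39], "rot": [-0.01, -0.64, -0.04]}, {"gripper": -1, "linear": [-0.52, 0.01, 0.43], "rot": [-0.01, -0.64, -0.04]}, {"gripper": -1, "linear": [-0.49, 0.01, 0.47], "rot": [-0.01, -0.64, -0.04]}, {"gripper": -1, "linear": [-0.45, 0, 0.5], "rot": [-0.01, -0.64, -0.04]}]'

```text
time: 18.55
position: [0.484, 0.095, 0.1689]
tcp_rot: [-3.138, 0.788, 1.63]
contact_force: [-0.2, 0.7, -2.0]
gripper_width: 0.0404
gripper_force: 61.0
```

```bash
python3 - <<'E'
from h import *
cam("top");cam("top")
plan([.484,.0955,.077],tool(-np.pi/4,.062))
E
```

```text
from [0.4831 0.0942 0.1674] n 3
0 lin [0.54, 0.01, 0.52] rot [-0.02, 0.01, -0.0]
1 lin [0.54, 0.01, 0.52] rot [-0.02, 0.01, -0.0]
2 lin [0.54, 0.01, 0.52] rot [-0.02, 0.01, -0.0]
```

move_arm --series '[{"gripper": -1, "linear": [0.5, 0.02, 0.5], "rot": [-0.05, 0, 0]}, {"gripper": -1, "linear": [0.5, 0.02, 0.48], "rot": [0, 0, 0]}, {"gripper": -1, "linear": [0.34, 0, 0.3], "rot": [0, 0, 0]}, {"gripper": -1, "linear": [0.2, 0, 0.2], "rot": [0, 0, 0]}, {"gripper": -1, "linear": [0.1, 0, 0.1], "rot": [0, 0, 0]}, {"gripper": -1, "linear": [0.05, 0, 0.05], "rot": [0, 0, 0]}, {"gripper": -1, "linear": [0, 0, 0], "rot": [0, 0, 0]}, {"gripper": -1, "linear": [0, 0, 0], "rot": [0, 0, 0]}]'

```text
time: 19.45
position: [0.4858, 0.0979, 0.0756]
tcp_rot: [3.138, 0.785, 1.629]
contact_force: [0.6, -0.1, -2.1]
gripper_width: 0.0407
gripper_force: 61.0
```

move_arm --series '[{"gripper": -1, "linear": [0.08, 0, 0.04], "rot": [0, 0, 0]}, {"gripper": -1, "linear": [0, 0, 0], "rot": [0, 0, 0]}, {"gripper": 0.3, "linear": [0, 0, 0], "rot": [0, 0, 0]}, {"gripper": 0.6, "linear": [0, 0, 0], "rot": [0, 0, 0]}, {"gripper": 0.8, "linear": [0, 0, 0], "rot": [0, 0, 0]}, {"gripper": 0.8, "linear": [0, 0, 0], "rot": [0, 0, 0]}, {"gripper": 0.8, "linear": [0, 0, -0.4], "rot": [0, 0, 0]}, {"gripper": 0.8, "linear": [0, 0, -0.8], "rot": [0, 0, 0]}, {"gripper": 0.8, "linear": [0, 0, -0.8], "rot": [0, 0, 0]}, {"gripper": 0.8, "linear": [0, 0, -0.8], "rot": [0, 0, 0]}, {"gripper": 0.8, "linear": [0, 0, 0], "rot": [0, 0, 0]}]'

```text
time: 20.55
position: [0.4812, 0.1804, 0.1533]
tcp_rot: [3.134, 0.783, 1.628]
contact_force: [0.3, -0.4, -1.2]
gripper_width: 0.0767
gripper_force: 0.0
```

```bash
cat >> h.py <<'E'
def cradle():
    T=cam("top");h=cv2.cvtColor(T[0],cv2.COLOR_BGR2HSV).astype(int)
    m=(h[...,0]>6)&(h[...,0]<24)&(h[...,1]>110)&(h[...,2]>60);m[:188]=0;m[240:]=0;m[:,:335]=0;m[:,405:]=0
    for c,s,l in blobs(m,60):
        q=cv2.boxPoints(cv2.minAreaRect(np.argwhere(l)[:,::-1].astype(np.float32)));print("amber at cradle",[pt(T,*k,.08)[:2].round(3).tolist() for k in q],pt(T,*c,.09).round(3),s[4])
E
python3 - <<'E'
from h import *
print("expected",chamber(-.074,0,.08));cradle()
plan(chamber(-.126,0,.14),PUSH)
E
```

```text
expected [0.48414218 0.10241494 0.08      ]
amber at cradle [[0.561, 0.169], [0.569, 0.048], [0.566, 0.048], [0.558, 0.169]] [0.562 0.111 0.09 ] 63
amber at cradle [[0.503, 0.149], [0.502, 0.084], [0.466, 0.086], [0.467, 0.15]] [0.483 0.114 0.09 ] 326
from [0.4809 0.179  0.1517] n 15
0 lin [-0.08, -0.09, 0.1] rot [-0.34, 0.34, -0.82]
1 lin [-0.07, -0.1, 0.1] rot [-0.34, 0.34, -0.82]
2 lin [-0.06, -0.11, 0.09] rot [-0.34, 0.34, -0.82]
3 lin [-0.06, -0.12, 0.08] rot [-0.34, 0.34, -0.82]
4 lin [-0.05, -0.13, 0.08] rot [-0.34, 0.34, -0.82]
5 lin [-0.04, -0.14, 0.07] rot [-0.34, 0.34, -0.82]
6 lin [-0.03, -0.14, 0.06] rot [-0.34, 0.34, -0.82]
7 lin [-0.01, -0.15, 0.05] rot [-0.34, 0.34, -0.82]
8 lin [-0.0, -0.15, 0.05] rot [-0.34, 0.34, -0.82]
9 lin [0.01, -0.15, 0.04] rot [-0.34, 0.34, -0.82]
10 lin [0.02, -0.15, 0.04] rot [-0.34, 0.34, -0.82]
11 lin [0.04, -0.15, 0.03] rot [-0.34, 0.34, -0.82]
12 lin [0.05, -0.15, 0.03] rot [-0.34, 0.34, -0.82]
13 lin [0.06, -0.14, 0.02] rot [-0.34, 0.34, -0.82]
14 lin [0.08, -0.14, 0.02] rot [-0.34, 0.34, -0.82]
```

move_arm --series '[{"gripper": 0.5, "linear": [-0.08, -0.09, 0.1], "rot": [-0.34, 0.34, -0.82]}, {"gripper": 0.2, "linear": [-0.07, -0.1, 0.1], "rot": [-0.34, 0.34, -0.82]}, {"gripper": 0, "linear": [-0.06, -0.11, 0.09], "rot": [-0.34, 0.34, -0.82]}, {"gripper": -0.3, "linear": [-0.06, -0.12, 0.08], "rot": [-0.34, 0.34, -0.82]}, {"gripper": -0.3, "linear": [-0.05, -0.13, 0.06], "rot": [-0.34, 0.34, -0.82]}, {"gripper": -0.3, "linear": [-0.04, -0.14, 0.05], "rot": [-0.34, 0.34, -0.82]}, {"gripper": -0.3, "linear": [-0.03, -0.14, 0.04], "rot": [-0.34, 0.34, -0.82]}, {"gripper": -0.3, "linear": [-0.01, -0.15, 0.02], "rot": [-0.34, 0.34, -0.82]}, {"gripper": -0.3, "linear": [0, -0.15, 0.02], "rot": [-0.34, 0.34, -0.82]}, {"gripper": -0.3, "linear": [0, -0.15, 0], "rot": [-0.34, 0.34, -0.82]}, {"gripper": -0.3, "linear": [0.02, -0.15, 0], "rot": [-0.34, 0.34, -0.82]}, {"gripper": -0.3, "linear": [0.04, -0.15, 0], "rot": [-0.34, 0.34, -0.82]}]'

```text
time: 21.8
position: [0.4395, 0.1161, 0.1495]
tcp_rot: [-3.039, 0.141, 2.911]
contact_force: [-0.3, -0.6, -0.2]
gripper_width: 0.0301
gripper_force: 0.0
```

```bash
python3 - <<'E'
from h import *
plan(chamber(-.126,0,.14),PUSH)
E
```

```text
from [0.4395 0.1161 0.1495] n 4
0 lin [0.03, -0.11, 0.07] rot [-0.26, 0.26, -0.62]
1 lin [0.03, -0.11, 0.06] rot [-0.26, 0.26, -0.62]
2 lin [0.04, -0.11, 0.06] rot [-0.26, 0.26, -0.62]
3 lin [0.05, -0.1, 0.06] rot [-0.26, 0.26, -0.62]
```

move_arm --series '[{"gripper": -0.3, "linear": [0.03, -0.11, 0.07], "rot": [-0.26, 0.26, -0.62]}, {"gripper": -0.3, "linear": [0.03, -0.11, 0.06], "rot": [-0.26, 0.26, -0.62]}, {"gripper": -0.3, "linear": [0.04, -0.11, 0.06], "rot": [-0.26, 0.26, -0.62]}, {"gripper": -0.3, "linear": [0.05, -0.1, 0.06], "rot": [-0.26, 0.26, -0.62]}, {"gripper": -0.3, "linear": [0, 0, 0], "rot": [0, 0, 0]}, {"gripper": -0.3, "linear": [0, 0, 0.5], "rot": [0, 0, 0]}, {"gripper": -0.3, "linear": [0, 0, 0.6], "rot": [0, 0, 0]}, {"gripper": -0.3, "linear": [0, 0, 0.45], "rot": [0, 0, 0]}, {"gripper": -0.3, "linear": [0, 0, 0], "rot": [0, 0, 0]}, {"gripper": -0.3, "linear": [0, 0, 0], "rot": [0, 0, 0]}]'

```text
time: 22.8
position: [0.4326, 0.0999, 0.0792]
tcp_rot: [3.141, 0.002, -3.086]
contact_force: [-0.2, 0.4, 1.4]
gripper_width: 0.0299
gripper_force: 0.0
```

```bash
python3 - <<'E'
from h import *
plan(chamber(-.014,0,.0755),PUSH)
E
```

```text
from [0.4326 0.0999 0.0792] n 3
0 lin [-0.93, 0.0, 0.03] rot [0.0, 0.0, -0.02]
1 lin [-0.93, -0.0, 0.03] rot [0.0, 0.0, -0.02]
2 lin [-0.93, -0.0, 0.03] rot [0.0, 0.0, -0.02]
```

move_arm --series '[{"gripper": -0.3, "linear": [-0.25, 0, 0.09], "rot": [0, 0, 0]}, {"gripper": -0.3, "linear": [-0.25, 0, 0], "rot": [0, 0, 0]}, {"gripper": -0.3, "linear": [-0.25, 0, 0], "rot": [0, 0, 0]}, {"gripper": -0.3, "linear": [-0.25, 0, 0], "rot": [0, 0, 0]}, {"gripper": -0.3, "linear": [-0.25, 0, 0], "rot": [0, 0, 0]}, {"gripper": -0.3, "linear": [-0.25, 0, 0], "rot": [0, 0, 0]}, {"gripper": -0.3, "linear": [-0.25, 0, 0], "rot": [0, 0, 0]}, {"gripper": -0.3, "linear": [-0.25, 0, 0], "rot": [0, 0, 0]}, {"gripper": -0.3, "linear": [-0.25, 0, 0], "rot": [0, 0, 0]}, {"gripper": -0.3, "linear": [-0.25, 0, 0], "rot": [0, 0, 0]}, {"gripper": -0.3, "linear": [-0.25, 0, 0], "rot": [0, 0, 0]}, {"gripper": -0.3, "linear": [0, 0, 0], "rot": [0, 0, 0]}]'

```text
time: 24.0
position: [0.5437, 0.1062, 0.0754]
tcp_rot: [3.141, 0.002, -3.084]
contact_force: [-0.5, -0.7, 0.2]
gripper_width: 0.0299
gripper_force: 0.0
```

move_arm --series '[{"gripper": -0.3, "linear": [0, 0, 0], "rot": [0, 0, 0]}, {"gripper": -0.3, "linear": [0, 0, 0], "rot": [0, 0, 0]}, {"gripper": -0.3, "linear": [0, 0, 0], "rot": [0, 0, 0]}, {"gripper": -0.3, "linear": [0, 0, 0], "rot": [0, 0, 0]}, {"gripper": -0.3, "linear": [0, 0, 0], "rot": [0, 0, 0]}]'

```text
time: 24.5
position: [0.5425, 0.1062, 0.0757]
tcp_rot: [3.141, 0.002, -3.084]
contact_force: [0.9, -0.0, 1.0]
gripper_width: 0.0297
gripper_force: 0.0
```

```bash
python3 - <<'E'
from h import *
S=cam("side");T=cam("top")
cv2.imwrite("pics/p5.png",np.hstack([cv2.resize(S[0][140:290,260:460],None,fx=2.5,fy=2.5),cv2.resize(T[0][90:240,320:420],None,fx=2.5,fy=2.5)]))
E
```

```text
(no output)
```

View pics/p5.png

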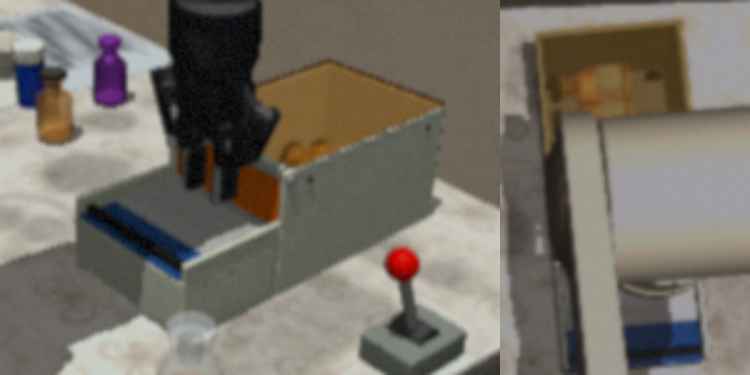

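Two bottles lie inside at (290–325,152) under the roof, and the orange flap is shut at (260,195). I'll retreat and fetch the third.

move_arm --series '[{"gripper": -0.3, "linear": [0.5, 0, 0], "rot": [0, 0, 0]}, {"gripper": -0.3, "linear": [0.6, 0, 0], "rot": [0, 0, 0]}, {"gripper": 0, "linear": [0.6, 0, -0.6], "rot": [0, 0, 0]}, {"gripper": 0.5, "linear": [0.3, 0, -0.9], "rot": [0, 0, 0]}, {"gripper": 1, "linear": [0, 0, -0.9], "rot": [0, 0, 0]}, {"gripper": 1, "linear": [0, 0, -0.9], "rot": [0, 0, 0]}, {"gripper": 1, "linear": [0, 0, 0], "rot": [0, 0, 0]}]'

```text
time: 25.3
position: [0.464, 0.1016, 0.2122]
tcp_rot: [3.141, 0.009, -3.084]
contact_force: [-0.7, 0.3, -0.7]
gripper_width: 0.0851
gripper_force: 0.0
```

```bash
python3 - <<'E'
from h import *
for b in bottles():print(b)
plan([.575,.31,.15],tool(np.pi/4))
E
```

```text
(array([0.576, 0.41 ]), array([253., 193.]), array([246.2, 187.5]), np.int32(109), array([0.572, 0.404]))
from [0.4633 0.1015 0.2095] n 16
0 lin [-0.19, 0.32, 0.09] rot [-0.33, 0.31, 0.8]
1 lin [-0.17, 0.33, 0.1] rot [-0.33, 0.31, 0.8]
2 lin [-0.14, 0.34, 0.11] rot [-0.33, 0.31, 0.8]
3 lin [-0.11, 0.35, 0.12] rot [-0.33, 0.31, 0.8]
4 lin [-0.08, 0.35, 0.13] rot [-0.33, 0.31, 0.8]
5 lin [-0.05, 0.35, 0.14] rot [-0.33, 0.31, 0.8]
6 lin [-0.02, 0.35, 0.15] rot [-0.33, 0.31, 0.8]
7 lin [0.01, 0.34, 0.16] rot [-0.33, 0.31, 0.8]
8 lin [0.03, 0.34, 0.18] rot [-0.33, 0.31, 0.8]
9 lin [0.06, 0.32, 0.19] rot [-0.33, 0.31, 0.8]
10 lin [0.08, 0.31, 0.21] rot [-0.33, 0.31, 0.8]
11 lin [0.1, 0.29, 0.22] rot [-0.33, 0.31, 0.8]
12 lin [0.12, 0.27, 0.24] rot [-0.33, 0.31, 0.8]
13 lin [0.13, 0.25, 0.25] rot [-0.33, 0.31, 0.8]
14 lin [0.15, 0.23, 0.27] rot [-0.33, 0.31, 0.8]
15 lin [0.16, 0.2, 0.28] rot [-0.33, 0.31, 0.8]
```

```bash
python3 - <<'E'
from h import *
T=cam("top");S=cam("side")
h=cv2.cvtColor(T[0],cv2.COLOR_BGR2HSV).astype(int)
for c,s,l in blobs(((h[...,0]<6)|(h[...,0]>174))&(h[...,1]>150)&(h[...,2]>80),15):
    if 260<c[0]<310:print("cap",c,pt(T,*c,.165))
# foot of bottle in wrist picture w1 shown centre about (545,250): use side view foot
for v in (195,200,205):print(v,pt(S,337,v,0).round(3))
E
```

```text
cap [285.08333333 131.91666667] [0.68526626 0.30216667 0.165     ]
cap [279.95522388 137.35820896] [0.67293595 0.31377559 0.165     ]
195 [0.705 0.323 0.   ]
200 [0.686 0.299 0.   ]
205 [0.667 0.275 0.   ]
```

```bash
python3 - <<'E'
from h import *
plan([.545,.312,.13],tool(np.pi/4,-.3))
E
```

```text
from [0.4623 0.1014 0.2068] n 18
0 lin [-0.13, 0.29, 0.11] rot [-0.35, 0.24, 0.84]
1 lin [-0.11, 0.29, 0.12] rot [-0.35, 0.24, 0.84]
2 lin [-0.08, 0.3, 0.13] rot [-0.35, 0.24, 0.84]
3 lin [-0.05, 0.3, 0.14] rot [-0.35, 0.24, 0.84]
4 lin [-0.03, 0.3, 0.15] rot [-0.35, 0.24, 0.84]
5 lin [-0.0, 0.29, 0.16] rot [-0.35, 0.24, 0.84]
6 lin [0.02, 0.28, 0.17] rot [-0.35, 0.24, 0.84]
7 lin [0.05, 0.27, 0.18] rot [-0.35, 0.24, 0.84]
8 lin [0.07, 0.26, 0.2] rot [-0.35, 0.24, 0.84]
9 lin [0.09, 0.24, 0.21] rot [-0.35, 0.24, 0.84]
10 lin [0.1, 0.22, 0.22] rot [-0.35, 0.24, 0.84]
11 lin [0.12, 0.2, 0.23] rot [-0.35, 0.24, 0.84]
12 lin [0.13, 0.18, 0.25] rot [-0.35, 0.24, 0.84]
13 lin [0.14, 0.16, 0.26] rot [-0.35, 0.24, 0.84]
14 lin [0.15, 0.13, 0.27] rot [-0.35, 0.24, 0.84]
15 lin [0.15, 0.1, 0.28] rot [-0.35, 0.24, 0.84]
16 lin [0.15, 0.08, 0.28] rot [-0.35, 0.24, 0.84]
17 lin [0.15, 0.05, 0.29] rot [-0.35, 0.24, 0.84]
```

move_arm --series '[{"gripper": 0.4, "linear": [-0.13, 0.29, 0], "rot": [-0.35, 0.24, 0.84]}, {"gripper": 0.4, "linear": [-0.11, 0.29, 0], "rot": [-0.35, 0.24, 0.84]}, {"gripper": 0.4, "linear": [-0.08, 0.3, 0.05], "rot": [-0.35, 0.24, 0.84]}, {"gripper": 0.4, "linear": [-0.05, 0.3, 0.1], "rot": [-0.35, 0.24, 0.84]}, {"gripper": 0.4, "linear": [-0.03, 0.3, 0.1], "rot": [-0.35, 0.24, 0.84]}, {"gripper": 0.4, "linear": [0, 0.29, 0.15], "rot": [-0.35, 0.24, 0.84]}, {"gripper": 0.4, "linear": [0.02, 0.28, 0.17], "rot": [-0.35, 0.24, 0.84]}, {"gripper": 0.4, "linear": [0.05, 0.27, 0.18], "rot": [-0.35, 0.24, 0.84]}, {"gripper": 0.4, "linear": [0.07, 0.26, 0.2], "rot": [-0.35, 0.24, 0.84]}, {"gripper": 0.4, "linear": [0.09, 0.24, 0.21], "rot": [-0.35, 0.24, 0.84]}, {"gripper": 0.4, "linear": [0.1, 0.22, 0.22], "rot": [-0.35, 0.24, 0.84]}, {"gripper": 0.4, "linear": [0.12, 0.2, 0.23], "rot": [-0.35, 0.24, 0.84]}]'

```text
time: 26.65
position: [0.5176, 0.2412, 0.1705]
tcp_rot: [2.927, -0.539, 2.007]
contact_force: [-0.2, -0.5, 0.3]
gripper_width: 0.0596
gripper_force: 0.0
```

```bash
python3 - <<'E'
from h import *
plan([.545,.312,.13],tool(np.pi/4,-.3))
E
```

```text
from [0.5176 0.2412 0.1705] n 6
0 lin [0.1, 0.17, 0.3] rot [-0.34, 0.24, 0.83]
1 lin [0.11, 0.15, 0.31] rot [-0.34, 0.24, 0.83]
2 lin [0.11, 0.12, 0.32] rot [-0.34, 0.24, 0.83]
3 lin [0.11, 0.1, 0.33] rot [-0.34, 0.24, 0.83]
4 lin [0.11, 0.07, 0.33] rot [-0.34, 0.24, 0.83]
5 lin [0.11, 0.05, 0.34] rot [-0.34, 0.24, 0.83]
```

move_arm --series '[{"gripper": 0.4, "linear": [0.1, 0.17, 0.3], "rot": [-0.34, 0.24, 0.83]}, {"gripper": 0.4, "linear": [0.11, 0.15, 0.31], "rot": [-0.34, 0.24, 0.83]}, {"gripper": 0.4, "linear": [0.11, 0.12, 0.32], "rot": [-0.34, 0.24, 0.83]}, {"gripper": 0.4, "linear": [0.11, 0.1, 0.33], "rot": [-0.34, 0.24, 0.83]}, {"gripper": 0.4, "linear": [0.11, 0.07, 0.33], "rot": [-0.34, 0.24, 0.83]}, {"gripper": 0.4, "linear": [0.11, 0.05, 0.34], "rot": [-0.34, 0.24, 0.83]}, {"gripper": 0.4, "linear": [0, 0, 0], "rot": [0, 0, 0]}, {"gripper": 0.4, "linear": [0, 0, 0], "rot": [0, 0, 0]}, {"gripper": 0.4, "linear": [0, 0, 0], "rot": [0, 0, 0]}]'

```text
time: 27.55
position: [0.5456, 0.3113, 0.1315]
tcp_rot: [3.133, -0.786, 1.287]
contact_force: [0.4, -1.1, 0.3]
gripper_width: 0.0599
gripper_force: 0.0
```

```bash
python3 - <<'E'
from h import *
for b in bottles():print(b)
W=cam("wrist");h=cv2.cvtColor(W[0],cv2.COLOR_BGR2HSV).astype(int)
for c,s,l in blobs((h[...,0]>8)&(h[...,0]<24)&(h[...,1]>110)&(h[...,2]>50),300):print(c,s)
print(px(W,[.575,.408,.03]),px(W,[.575,.408,.084]))
plan([.578,.4176,.020],tool(np.pi/4,-.3))
E
```

```text
(array([0.576, 0.409]), array([253., 193.]), array([246.3, 187.4]), np.int32(104), array([0.572, 0.404]))
[324.35613062 186.4719655 ] [ 303  160   45   52 1623]
[323.51017351 184.47036699] [323.73236296 145.39314218]
from [0.5458 0.3113 0.1317] n 5
0 lin [-0.0, -0.0, 0.79] rot [-0.0, -0.0, 0.02]
1 lin [-0.0, -0.0, 0.79] rot [-0.0, -0.0, 0.02]
2 lin [-0.0, -0.0, 0.79] rot [-0.0, -0.0, 0.02]
3 lin [-0.0, -0.0, 0.79] rot [-0.0, -0.0, 0.02]
4 lin [-0.0, -0.0, 0.79] rot [-0.0, -0.0, 0.02]
```

Perfectly centred.

move_arm --series '[{"gripper": 0.4, "linear": [0, 0, 0.6], "rot": [0, 0, 0]}, {"gripper": 0.4, "linear": [0, 0, 0.8], "rot": [0, 0, 0]}, {"gripper": 0.4, "linear": [0, 0, 0.8], "rot": [0, 0, 0]}, {"gripper": 0.4, "linear": [0, 0, 0.8], "rot": [0, 0, 0]}, {"gripper": 0.4, "linear": [0, 0, 0.6], "rot": [0, 0, 0]}, {"gripper": 0.4, "linear": [0, 0, 0.35], "rot": [0, 0, 0]}, {"gripper": 0.4, "linear": [0, 0, 0], "rot": [0, 0, 0]}, {"gripper": 0.4, "linear": [0, 0, 0], "rot": [0, 0, 0]}, {"gripper": 0.4, "linear": [0, 0, 0], "rot": [0, 0, 0]}]'

```text
time: 28.55
position: [0.5787, 0.4181, 0.021]
tcp_rot: [3.133, -0.788, 1.284]
contact_force: [0.4, -0.0, -0.1]
gripper_width: 0.0601
gripper_force: 0.0
```

move_arm --series '[{"gripper": -1, "linear": [0, 0, 0], "rot": [0, 0, 0]}, {"gripper": -1, "linear": [0, 0, 0], "rot": [0, 0, 0]}, {"gripper": -1, "linear": [0, 0, 0], "rot": [0, 0, 0]}, {"gripper": -1, "linear": [0, 0, 0], "rot": [0, 0, 0]}, {"gripper": -1, "linear": [0, 0, 0], "rot": [0, 0, 0]}]'

```text
time: 29.05
position: [0.5788, 0.4184, 0.0211]
tcp_rot: [3.133, -0.788, 1.284]
contact_force: [-3.3, -4.2, 8.3]
gripper_width: 0.0402
gripper_force: 60.5
```

move_arm --series '[{"gripper": -1, "linear": [0.4, 0, -0.4], "rot": [0, 0, 0]}, {"gripper": -1, "linear": [0.6, 0, -0.6], "rot": [0, 0, 0]}, {"gripper": -1, "linear": [0.6, 0, -0.6], "rot": [0, 0, 0]}, {"gripper": -1, "linear": [0.6, 0, -0.6], "rot": [0, 0, 0]}, {"gripper": -1, "linear": [0.6, 0, -0.6], "rot": [0, 0, 0]}, {"gripper": -1, "linear": [0.6, 0, -0.6], "rot": [0, 0, 0]}, {"gripper": -1, "linear": [0, 0, 0], "rot": [0, 0, 0]}, {"gripper": -1, "linear": [0, 0, 0], "rot": [0, 0, 0]}]'

```text
time: 29.85
position: [0.5772, 0.4183, 0.2127]
tcp_rot: [3.133, -0.787, 1.285]
contact_force: [0.3, 0.2, -3.1]
gripper_width: 0.0403
gripper_force: 61.5
```

```bash
python3 - <<'E'
from h import *
plan([.484,.0965,.17],tool(-np.pi/4,.06))
E
```

```text
from [0.5772 0.4183 0.2127] n 14
0 lin [-0.48, 0.01, -0.37] rot [0.0, -0.92, -0.23]
1 lin [-0.51, -0.01, -0.31] rot [0.0, -0.92, -0.23]
2 lin [-0.55, -0.02, -0.26] rot [0.0, -0.92, -0.23]
3 lin [-0.57, -0.04, -0.19] rot [0.0, -0.92, -0.23]
4 lin [-0.59, -0.06, -0.13] rot [0.0, -0.92, -0.23]
5 lin [-0.6, -0.07, -0.06] rot [0.0, -0.92, -0.23]
6 lin [-0.6, -0.09, 0.0] rot [0.0, -0.92, -0.23]
7 lin [-0.59, -0.1, 0.07] rot [0.0, -0.92, -0.23]
8 lin [-0.58, -0.12, 0.13] rot [0.0, -0.92, -0.23]
9 lin [-0.55, -0.14, 0.2] rot [0.0, -0.92, -0.23]
10 lin [-0.52, -0.15, 0.26] rot [0.0, -0.92, -0.23]
11 lin [-0.49, -0.17, 0.31] rot [0.0, -0.92, -0.23]
12 lin [-0.45, -0.18, 0.36] rot [0.0, -0.92, -0.23]
13 lin [-0.4, -0.19, 0.41] rot [0.0, -0.92, -0.23]
```

move_arm --series '[{"gripper": -1, "linear": [-0.48, 0, -0.37], "rot": [0, -0.92, -0.23]}, {"gripper": -1, "linear": [-0.51, 0, -0.31], "rot": [0, -0.92, -0.23]}, {"gripper": -1, "linear": [-0.55, -0.02, -0.26], "rot": [0, -0.92, -0.23]}, {"gripper": -1, "linear": [-0.57, -0.04, -0.19], "rot": [0, -0.92, -0.23]}, {"gripper": -1, "linear": [-0.59, -0.06, -0.13], "rot": [0, -0.92, -0.23]}, {"gripper": -1, "linear": [-0.6, -0.07, -0.06], "rot": [0, -0.92, -0.23]}, {"gripper": -1, "linear": [-0.6, -0.09, 0], "rot": [0, -0.92, -0.23]}, {"gripper": -1, "linear": [-0.59, -0.1, 0.07], "rot": [0, -0.92, -0.23]}, {"gripper": -1, "linear": [-0.58, -0.12, 0.13], "rot": [0, -0.92, -0.23]}, {"gripper": -1, "linear": [-0.55, -0.14, 0.2], "rot": [0, -0.92, -0.23]}, {"gripper": -1, "linear": [-0.52, -0.15, 0.26], "rot": [0, -0.92, -0.23]}, {"gripper": -1, "linear": [-0.49, -0.17, 0.31], "rot": [0, -0.92, -0.23]}]'

```text
time: 31.05
position: [0.4961, 0.1418, 0.1727]
tcp_rot: [3.097, 0.56, 1.562]
contact_force: [0.1, 0.0, -3.3]
gripper_width: 0.0404
gripper_force: 61.4
```

```bash
python3 - <<'E'
from h import *
plan([.484,.0965,.16],tool(-np.pi/4,.062))
E
```

```text
from [0.4961 0.1418 0.1727] n 3
0 lin [-0.26, -0.11, 0.29] rot [-0.0, -0.62, -0.17]
1 lin [-0.24, -0.12, 0.3] rot [-0.0, -0.62, -0.17]
2 lin [-0.21, -0.12, 0.32] rot [-0.0, -0.62, -0.17]
```

move_arm --series '[{"gripper": -1, "linear": [-0.26, -0.11, 0.29], "rot": [0, -0.62, -0.17]}, {"gripper": -1, "linear": [-0.24, -0.12, 0.3], "rot": [0, -0.62, -0.17]}, {"gripper": -1, "linear": [-0.21, -0.12, 0.32], "rot": [0, -0.62, -0.17]}, {"gripper": -1, "linear": [0, 0, 0], "rot": [0, 0, 0]}, {"gripper": -1, "linear": [0, 0, 0], "rot": [0, 0, 0]}, {"gripper": -1, "linear": [0.5, 0, 0.5], "rot": [0, 0, 0]}, {"gripper": -1, "linear": [0.5, 0, 0.5], "rot": [0, 0, 0]}, {"gripper": -1, "linear": [0.2, 0, 0.2], "rot": [0, 0, 0]}, {"gripper": -1, "linear": [0.1, 0, 0.1], "rot": [0, 0, 0]}, {"gripper": -1, "linear": [0, 0, 0], "rot": [0, 0, 0]}, {"gripper": -1, "linear": [0, 0, 0], "rot": [0, 0, 0]}]'

```text
time: 32.15
position: [0.4852, 0.0985, 0.0884]
tcp_rot: [3.136, 0.78, 1.628]
contact_force: [-0.3, 0.4, -2.7]
gripper_width: 0.0402
gripper_force: 61.4
```

```bash
python3 - <<'E'
from h import *
plan([.484,.0965,.0735],tool(-np.pi/4,.062))
E
```

```text
from [0.4852 0.0985 0.0884] n 1
0 lin [0.23, -0.03, 0.3] rot [0.02, -0.05, -0.03]
```

move_arm --series '[{"gripper": -1, "linear": [0.15, -0.03, 0.2], "rot": [0, -0.05, -0.03]}, {"gripper": -1, "linear": [0.1, 0, 0.1], "rot": [0, 0, 0]}, {"gripper": -1, "linear": [0, 0, 0], "rot": [0, 0, 0]}, {"gripper": -1, "linear": [0, 0, 0], "rot": [0, 0, 0]}, {"gripper": 0.3, "linear": [0, 0, 0], "rot": [0, 0, 0]}, {"gripper": 0.6, "linear": [0, 0, 0], "rot": [0, 0, 0]}, {"gripper": 0.8, "linear": [0, 0, 0], "rot": [0, 0, 0]}, {"gripper": 0.8, "linear": [0, 0, -0.4], "rot": [0, 0, 0]}, {"gripper": 0.8, "linear": [0, 0, -0.8], "rot": [0, 0, 0]}, {"gripper": 0.8, "linear": [0, 0, -0.8], "rot": [0, 0, 0]}, {"gripper": 0.8, "linear": [0, 0, -0.8], "rot": [0, 0, 0]}, {"gripper": 0.8, "linear": [0, 0, 0], "rot": [0, 0, 0]}]'

```text
time: 33.35
position: [0.4792, 0.1783, 0.1532]
tcp_rot: [3.137, 0.784, 1.633]
contact_force: [0.1, -1.0, 0.4]
gripper_width: 0.0772
gripper_force: 0.0
```

```bash
python3 - <<'E'
from h import *
cradle();plan(chamber(-.126,0,.14),PUSH)
E
```

```text
amber at cradle [[0.561, 0.169], [0.569, 0.048], [0.566, 0.048], [0.558, 0.169]] [0.562 0.11  0.09 ] 60
amber at cradle [[0.505, 0.146], [0.504, 0.082], [0.466, 0.083], [0.467, 0.147]] [0.486 0.11  0.09 ] 356
from [0.4789 0.177  0.1516] n 15
0 lin [-0.07, -0.09, 0.1] rot [-0.34, 0.34, -0.82]
1 lin [-0.07, -0.1, 0.09] rot [-0.34, 0.34, -0.82]
2 lin [-0.06, -0.11, 0.09] rot [-0.34, 0.34, -0.82]
3 lin [-0.06, -0.12, 0.08] rot [-0.34, 0.34, -0.82]
4 lin [-0.05, -0.12, 0.07] rot [-0.34, 0.34, -0.82]
5 lin [-0.04, -0.13, 0.07] rot [-0.34, 0.34, -0.82]
6 lin [-0.03, -0.14, 0.06] rot [-0.34, 0.34, -0.82]
7 lin [-0.01, -0.14, 0.05] rot [-0.34, 0.34, -0.82]
8 lin [-0.0, -0.14, 0.05] rot [-0.34, 0.34, -0.82]
9 lin [0.01, -0.15, 0.04] rot [-0.34, 0.34, -0.82]
10 lin [0.02, -0.15, 0.04] rot [-0.34, 0.34, -0.82]
11 lin [0.04, -0.14, 0.03] rot [-0.34, 0.34, -0.82]
12 lin [0.05, -0.14, 0.03] rot [-0.34, 0.34, -0.82]
13 lin [0.06, -0.14, 0.02] rot [-0.34, 0.34, -0.82]
14 lin [0.07, -0.13, 0.02] rot [-0.34, 0.34, -0.82]
```

Same as before. Turning to the push pose.

move_arm --series '[{"gripper": 0.5, "linear": [-0.08, -0.09, 0.1], "rot": [-0.34, 0.34, -0.82]}, {"gripper": 0.2, "linear": [-0.07, -0.1, 0.1], "rot": [-0.34, 0.34, -0.82]}, {"gripper": 0, "linear": [-0.06, -0.11, 0.09], "rot": [-0.34, 0.34, -0.82]}, {"gripper": -0.3, "linear": [-0.06, -0.12, 0.08], "rot": [-0.34, 0.34, -0.82]}, {"gripper": -0.3, "linear": [-0.05, -0.13, 0.06], "rot": [-0.34, 0.34, -0.82]}, {"gripper": -0.3, "linear": [-0.04, -0.14, 0.05], "rot": [-0.34, 0.34, -0.82]}, {"gripper": -0.3, "linear": [-0.03, -0.14, 0.04], "rot": [-0.34, 0.34, -0.82]}, {"gripper": -0.3, "linear": [-0.01, -0.15, 0.02], "rot": [-0.34, 0.34, -0.82]}, {"gripper": -0.3, "linear": [0, -0.15, 0.02], "rot": [-0.34, 0.34, -0.82]}, {"gripper": -0.3, "linear": [0, -0.15, 0], "rot": [-0.34, 0.34, -0.82]}, {"gripper": -0.3, "linear": [0.02, -0.15, 0], "rot": [-0.34, 0.34, -0.82]}, {"gripper": -0.3, "linear": [0.04, -0.15, 0], "rot": [-0.34, 0.34, -0.82]}]'

```text
time: 34.6
position: [0.4376, 0.114, 0.1495]
tcp_rot: [-3.037, 0.139, 2.914]
contact_force: [-0.2, 0.9, -0.4]
gripper_width: 0.0299
gripper_force: 0.0
```

move_arm --series '[{"gripper": -0.3, "linear": [0.03, -0.11, 0.07], "rot": [-0.26, 0.26, -0.62]}, {"gripper": -0.3, "linear": [0.03, -0.11, 0.06], "rot": [-0.26, 0.26, -0.62]}, {"gripper": -0.3, "linear": [0.04, -0.11, 0.06], "rot": [-0.26, 0.26, -0.62]}, {"gripper": -0.3, "linear": [0.05, -0.1, 0.06], "rot": [-0.26, 0.26, -0.62]}, {"gripper": -0.3, "linear": [0, 0, 0], "rot": [0, 0, 0]}, {"gripper": -0.3, "linear": [0, 0, 0.5], "rot": [0, 0, 0]}, {"gripper": -0.3, "linear": [0, 0, 0.6], "rot": [0, 0, 0]}, {"gripper": -0.3, "linear": [0, 0, 0.45], "rot": [0, 0, 0]}, {"gripper": -0.3, "linear": [0, 0, 0], "rot": [0, 0, 0]}, {"gripper": -0.3, "linear": [0, 0, 0], "rot": [0, 0, 0]}]'

```text
time: 35.6
position: [0.4307, 0.0976, 0.0794]
tcp_rot: [-3.141, 0.0, -3.083]
contact_force: [1.3, -1.4, -0.3]
gripper_width: 0.0298
gripper_force: 0.0
```

```bash
python3 - <<'E'
from h import *
plan(chamber(-.014,0,.0755),PUSH)
E
```

```text
from [0.4307 0.0976 0.0794] n 3
0 lin [-0.95, 0.02, 0.03] rot [-0.0, 0.0, -0.01]
1 lin [-0.95, 0.01, 0.03] rot [-0.0, 0.0, -0.01]
2 lin [-0.95, 0.01, 0.03] rot [-0.0, 0.0, -0.01]
```

move_arm --series '[{"gripper": -0.3, "linear": [-0.25, 0.05, 0.09], "rot": [0, 0, 0]}, {"gripper": -0.3, "linear": [-0.25, 0, 0], "rot": [0, 0, 0]}, {"gripper": -0.3, "linear": [-0.25, 0, 0], "rot": [0, 0, 0]}, {"gripper": -0.3, "linear": [-0.25, 0, 0], "rot": [0, 0, 0]}, {"gripper": -0.3, "linear": [-0.25, 0, 0], "rot": [0, 0, 0]}, {"gripper": -0.3, "linear": [-0.25, 0, 0], "rot": [0, 0, 0]}, {"gripper": -0.3, "linear": [-0.25, 0, 0], "rot": [0, 0, 0]}, {"gripper": -0.3, "linear": [-0.25, 0, 0], "rot": [0, 0, 0]}, {"gripper": -0.3, "linear": [-0.25, 0, 0], "rot": [0, 0, 0]}, {"gripper": -0.3, "linear": [-0.25, 0, 0], "rot": [0, 0, 0]}, {"gripper": -0.3, "linear": [-0.25, 0, 0], "rot": [0, 0, 0]}, {"gripper": -0.3, "linear": [-0.05, 0, 0], "rot": [0, 0, 0]}]'

```text
time: 36.8
position: [0.5437, 0.1063, 0.0755]
tcp_rot: [-3.142, 0.001, -3.082]
contact_force: [-0.1, 0.4, -0.5]
gripper_width: 0.0294
gripper_force: 0.0
```

move_arm --series '[{"gripper": -0.3, "linear": [0, 0, 0], "rot": [0, 0, 0]}, {"gripper": -0.3, "linear": [0, 0, 0], "rot": [0, 0, 0]}, {"gripper": -0.3, "linear": [0, 0, 0], "rot": [0, 0, 0]}, {"gripper": -0.3, "linear": [0, 0, 0], "rot": [0, 0, 0]}, {"gripper": -0.3, "linear": [0, 0, 0], "rot": [0, 0, 0]}]'

```text
time: 37.3
position: [0.5425, 0.1063, 0.0757]
tcp_rot: [-3.142, 0.0, -3.082]
contact_force: [0.5, 0.1, 0.3]
gripper_width: 0.0297
gripper_force: 0.0
```

move_arm --series '[{"gripper": -0.3, "linear": [0.5, 0, 0], "rot": [0, 0, 0]}, {"gripper": -0.3, "linear": [0.6, 0, 0], "rot": [0, 0, 0]}, {"gripper": -0.6, "linear": [0.6, 0, -0.6], "rot": [0, 0, 0]}, {"gripper": -1, "linear": [0.3, 0, -0.9], "rot": [0, 0, 0]}, {"gripper": -1, "linear": [0, 0, -0.9], "rot": [0, 0, 0]}, {"gripper": -1, "linear": [0, 0, -0.9], "rot": [0, 0, 0]}, {"gripper": -1, "linear": [0, 0, 0], "rot": [0, 0, 0]}]'

```text
time: 38.0
position: [0.4641, 0.1016, 0.2124]
tcp_rot: [-3.141, 0.008, -3.081]
contact_force: [0.9, -0.4, -0.7]
gripper_width: 0.0001
gripper_force: 0.0
```

```bash
python3 - <<'E'
from h import *
S=cam("side");T=cam("top")
cv2.imwrite("pics/p6.png",np.hstack([cv2.resize(S[0][140:290,260:460],None,fx=2.5,fy=2.5),cv2.resize(T[0][90:240,320:420],None,fx=2.5,fy=2.5)]))
for b in bottles(T):print(b)
cradle()
def red(C,x):
    h=cv2.cvtColor(C[0],cv2.COLOR_BGR2HSV).astype(int);return[b[0] for b in blobs(((h[...,0]<6)|(h[...,0]>174))&(h[...,1]>180)&(h[...,2]>90),20) if b[0][0]>x][0]
print("knob",tri(T,red(T,430),S,red(S,390)))
print(bot.state()["position"])
E
```

```text
Traceback (most recent call last):
IndexError: list index out of range
```

View pics/p6.png

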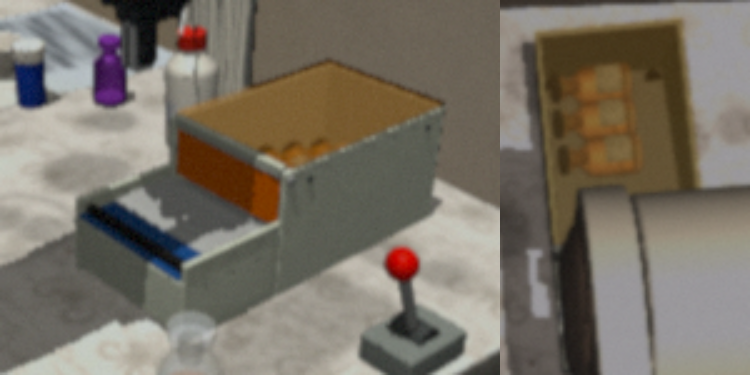

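All three bottles are inside at (600,80–155) and the flap is fully shut. Next is the lever.

```bash
python3 - <<'E'
from h import *
plan([.522,-.087,.20],R.from_euler('z',np.pi)*R.from_euler('x',np.pi))
E
```

```text
from [0.4624 0.1015 0.207 ] n 6
0 lin [-0.2, -0.8, 0.03] rot [-0.0, -0.0, 0.08]
1 lin [-0.21, -0.8, 0.03] rot [-0.0, -0.0, 0.08]
2 lin [-0.22, -0.79, 0.03] rot [-0.0, -0.0, 0.08]
3 lin [-0.22, -0.79, 0.03] rot [-0.0, -0.0, 0.08]
4 lin [-0.23, -0.79, 0.03] rot [-0.0, -0.0, 0.08]
5 lin [-0.24, -0.79, 0.03] rot [-0.0, -0.0, 0.08]
```

move_arm --series '[{"gripper": -1, "linear": [-0.2, -0.8, 0], "rot": [0, 0, 0.08]}, {"gripper": -1, "linear": [-0.21, -0.8, 0], "rot": [0, 0, 0.08]}, {"gripper": -1, "linear": [-0.22, -0.79, 0], "rot": [0, 0, 0.08]}, {"gripper": -1, "linear": [-0.22, -0.79, 0], "rot": [0, 0, 0.08]}, {"gripper": -1, "linear": [-0.23, -0.79, 0], "rot": [0, 0, 0.08]}, {"gripper": -1, "linear": [-0.24, -0.79, 0], "rot": [0, 0, 0.08]}, {"gripper": -1, "linear": [0, 0, 0], "rot": [0, 0, 0]}, {"gripper": -1, "linear": [0, 0, 0], "rot": [0, 0, 0]}]'

```text
time: 38.95
position: [0.5219, -0.0872, 0.2061]
tcp_rot: [3.141, -0.002, -3.14]
contact_force: [0.4, 0.5, -0.4]
gripper_width: 0.0004
gripper_force: 0.0
```

```bash
cat >> h.py <<'E'
def knob():
    r=[]
    for C,x in((cam("top"),420),(cam("side"),390)):
        h=cv2.cvtColor(C[0],cv2.COLOR_BGR2HSV).astype(int);b=[b for b in blobs(((h[...,0]<6)|(h[...,0]>174))&(h[...,1]>150)&(h[...,2]>60),10) if b[0][0]>x];r.append((C,b))
    print([[ (k[0].round(1),k[1][4]) for k in b] for C,b in r])
    if r[0][1] and r[1][1]:print("knob",tri(r[0][0],r[0][1][0][0],r[1][0],r[1][1][0][0]))
E
python3 - <<'E'
from h import *
knob()
plan([.522,-.087,.078],R.from_euler('z',np.pi)*R.from_euler('x',np.pi))
E
```

```text
[[(array([453.6, 184.8]), np.int32(59))], [(array([420.5, 245.1]), np.int32(139))]]
knob (array([ 0.56773293, -0.08582214,  0.09761482]), np.float64(1.0053517059714665e-05))
from [ 0.5219 -0.0862  0.2069] n 4
0 lin [-0.0, -0.01, 0.81] rot [0.0, -0.0, 0.01]
1 lin [-0.0, -0.01, 0.81] rot [0.0, -0.0, 0.01]
2 lin [-0.0, -0.01, 0.81] rot [0.0, -0.0, 0.01]
3 lin [-0.0, -0.0, 0.81] rot [0.0, -0.0, 0.01]
```

move_arm --series '[{"gripper": -1, "linear": [0, 0, 0.8], "rot": [0, 0, 0]}, {"gripper": -1, "linear": [0, 0, 0.8], "rot": [0, 0, 0]}, {"gripper": -1, "linear": [0, 0, 0.8], "rot": [0, 0, 0]}, {"gripper": -1, "linear": [0, 0, 0.8], "rot": [0, 0, 0]}, {"gripper": -1, "linear": [0, 0, 0], "rot": [0, 0, 0]}, {"gripper": -1, "linear": [-0.3, 0, 0], "rot": [0, 0, 0]}, {"gripper": -1, "linear": [-0.3, 0, 0], "rot": [0, 0, 0]}, {"gripper": -1, "linear": [-0.3, 0, 0], "rot": [0, 0, 0]}, {"gripper": -1, "linear": [-0.3, 0, 0], "rot": [0, 0, 0]}, {"gripper": -1, "linear": [-0.3, 0, 0], "rot": [0, 0, 0]}, {"gripper": -1, "linear": [-0.3, 0, 0], "rot": [0, 0, 0]}]'

```text
time: 40.15
position: [0.5955, -0.0867, 0.0797]
tcp_rot: [3.142, 0.0, -3.139]
contact_force: [-1.5, 0.0, -0.6]
gripper_width: 0.0
gripper_force: 0.5
```

move_arm --series '[{"gripper": -1, "linear": [-0.2, 0, 0], "rot": [0, 0, 0]}, {"gripper": -1, "linear": [0, 0, 0], "rot": [0, 0, 0]}, {"gripper": -1, "linear": [0, 0, 0], "rot": [0, 0, 0]}]'

```text
time: 40.45
position: [0.6023, -0.0867, 0.0795]
tcp_rot: [3.142, -0.0, -3.139]
contact_force: [0.4, -0.3, -0.3]
gripper_width: -0.0003
gripper_force: 0.0
```

```bash
python3 - <<'E'
from h import *
knob();s=bot.state();print(s["position"],s["contact_force"])
E
```

```text
[[], [(array([444.5, 237.5]), np.int32(35))]]
[ 0.60204759 -0.08665594  0.0796623 ] [0.32333017 0.08032829 0.72698907]
```

move_arm --series '[{"gripper": -1, "linear": [-0.15, 0, 0], "rot": [0, 0, 0]}, {"gripper": -1, "linear": [-0.1, 0, 0], "rot": [0, 0, 0]}]'

```text
time: 40.75
position: [0.6105, -0.0866, 0.0793]
tcp_rot: [3.141, -0.005, -3.139]
contact_force: [-41.0, -0.3, 19.7]
gripper_width: 0.0
gripper_force: 20.7
```

move_arm --series '[{"gripper": -1, "linear": [-0.1, 0, 0], "rot": [0, 0, 0]}, {"gripper": -1, "linear": [0, 0, 0], "rot": [0, 0, 0]}]'

```text
time: 40.95
position: [0.611, -0.0867, 0.0791]
tcp_rot: [3.141, -0.014, -3.139]
contact_force: [-58.0, -1.0, 27.2]
gripper_width: 0.0
gripper_force: 29.7
```

move_arm --series '[{"gripper": -1, "linear": [-0.1, 0, 0], "rot": [0, 0, 0]}, {"gripper": -1, "linear": [0, 0, 0], "rot": [0, 0, 0]}]'

```text
time: 41.15
position: [0.6117, -0.0866, 0.0788]
tcp_rot: [3.141, -0.021, -3.139]
contact_force: [-89.4, -1.5, 43.3]
gripper_width: -0.0001
gripper_force: 46.2
```

The lever is hard against its stop. Backing off.

move_arm --series '[{"gripper": -1, "linear": [0.4, 0, 0], "rot": [0, 0, 0]}, {"gripper": -1, "linear": [0.6, 0, 0], "rot": [0, 0, 0]}, {"gripper": -1, "linear": [0.8, 0, -0.3], "rot": [0, 0, 0]}, {"gripper": -1, "linear": [0.3, 0, -0.9], "rot": [0, 0, 0]}, {"gripper": -1, "linear": [0, 0, -0.9], "rot": [0, 0, 0]}, {"gripper": -1, "linear": [0.2, 0, -0.9], "rot": [0, 0, 0]}, {"gripper": -1, "linear": [0, 0, 0], "rot": [0, 0, 0]}, {"gripper": -1, "linear": [0, 0, 0], "rot": [0, 0, 0]}, {"gripper": -1, "linear": [0, 0, 0], "rot": [0, 0, 0]}]'

```text
time: 42.05
position: [0.5281, -0.0868, 0.1986]
tcp_rot: [3.141, -0.001, -3.139]
contact_force: [-0.6, -1.0, -0.9]
gripper_width: -0.0002
gripper_force: 0.0
```

```bash
python3 - <<'E'
from h import *
knob();print(bottles())
S=cam("side");T=cam("top")
cv2.imwrite("pics/p7.png",np.hstack([cv2.resize(S[0][130:330,220:460],None,fx=1.8,fy=1.8),cv2.resize(T[0][90:290,220:420],None,fx=1.8,fy=1.8)]))
E
```

```text
[[(array([450.9, 158.1]), np.int32(69))], [(array([442.5, 236.3]), np.int32(110))]]
knob (array([ 0.63291071, -0.08488977,  0.09305883]), np.float64(0.001143262438662588))
[]
```

View pics/p7.png

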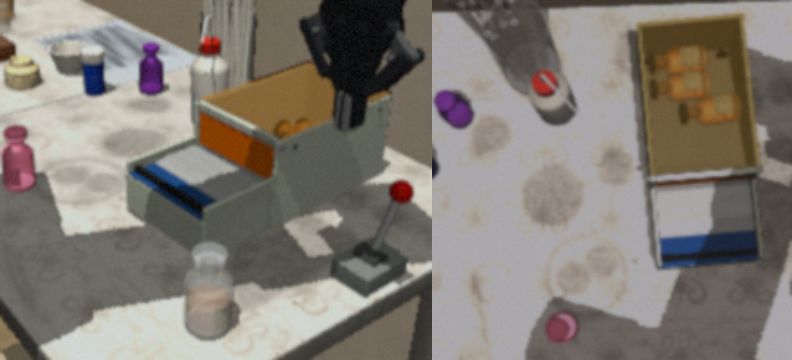

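The picture shows three bottles inside, the flap shut, the knob over at (401,191), nothing else moved and the gripper clear. Handing in.

```bash
python3 -c "
from workcell import bot
print(bot.job_done())"
```

```text
the job is handed in; nothing more can be done
None
```

The job is handed in: all three amber bottles are in the chamber, the flap is shut and the lever is fully over, but while holding the lever against its stop the measured force reached about 99 N at the wrist (limit 120 N).

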